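# Put the drivers away in their case after the PC upgrade

### The arm

A 7-joint arm with a two-finger parallel gripper is mounted at the origin on a cart in front of the work surface, level with it; the furniture and walls round the work are solid. World frame = base frame: x ahead of the robot, y to its left, z up, the work surface at z = 0. Lengths are in m, angles in rad, forces in N, time in s.
With the tool pointing down it reaches from about 0.4 to 0.875 m from the base axis. Payload 6.5 kg.
Tool frame: the origin (TCP) lies where the fingers leave the gripper's body, on its centre line; the fingertips stand 73 mm ahead of it and the grasp point (between the pads) lies 54 mm ahead of it; z points along the fingers, y is the line along which they close (so a half turn about z gives the same grasp; the last joint's range is limited). The gripper opens to 85 mm and grips with 20 to 120 N. Pads are 22 mm wide; open, the fingers measure 114 mm over their backs; the gripper's body (76 mm by 85 mm) begins 54 mm behind the grasp point. The pads swing forward as they close: fully open they stand 13 mm farther back than shut.
Start: joints at [-1.358, 0.536, -0.004, 1.538, 0.003, 1.067, -0.071], TCP at [0.179, 0.625, 0.304] pointing down, gripper open.
Joint ranges: [-2.7, 2.7], [-0.37, 2.16], [-1.27, 1.26], [0.24, 2.4], [-1.31, 4.45], [0.19, 1.91], [-2.76, 2.76]. Speed limits (rad/s): [2.39, 2.39, 3.14, 3.14, 3.14, 3.14, 3.14].

### API

Orientations are given as a unit quaternion [w, x, y, z].
In Python, from plant import env gives the robot as it stands.
- The arm moves only by the tool play_rows, never from a script. Its argument "commands" is a list that holds one entry, the list of rows, each a list of 7 numbers: the turn, a rotation vector about the tool's x, y, z in rad, then the shift along the tool's x, y, z in mm, then the closure, from 0 (fully open) to 1 (shut). In form: [[[wx, wy, wz, tx, ty, tz, jaw], ...]]. A call has 1 to 8 rows; each row is the pose to reach, as a shift and turn from the pose commanded when the call began, along the tool's axes at that moment; what a row does not reach only later rows make up. A row lasts 1/10 s, in which the tool goes at most 50 mm and 8.59 degrees, less where a joint would pass 70% of its speed; a pose out of reach is approached as far as the arm can. A call with a gripper value outside its range is refused whole. The fingers move at their own pace and stop on an object; "grip_force" is the grip in N (left out, the last holds). Time passes only in rows, so rows that repeat a pose let the fingers close. It gives the time, the measured TCP pose, the force, the opening and the grip force at its end, in the units of the state.
- env.get_obs(): the state, without advancing time (a new reading comes with each control period).
- env.camera(name): name is "scene" or "side" or "wrist"; returns (picture, depth): 384x512x3 uint8, red, green, blue; 384x512 float32, m along the optical axis (not along the pixel's ray), 0 where there is no reading.
- env.camera_info(name): a dict with "fx", "fy", "cx", "cy" (pixels), "camera_from_world" (4x4, takes a point from world to camera coordinates). Camera axes: x right, y up, looking along -z (the intrinsics and any distortion apply to the point x, -y, -z); pixel columns grow to the right and rows downward; lengths in m; the calibration is good to about 2 mm. A picture is of the moment at which its call begins: read the wrist's pose just before it. camera_info takes no time and is no camera call; for the wrist camera it gives the pose at the moment of the call.
- env.finish_job(): hands the job in; it is judged then, once.
The state is a dict: "clock": time; "joint_positions": joint angles; "dq": joint speeds; "joint_torque": joint torques, N m; "ee_pos": TCP position; "tool_rot": TCP orientation; "wrist_force": force on the tool from outside, world axes, zero at the start; "moment": the same for the moment, N m; "finger_gap": finger opening in m; "grip_force": force on a finger pad.
Only numpy, scipy, OpenCV 4.12 (cv2) and the standard library are available. Lean on these libraries where they do the work, as an engineer would, in place of code of your own. Each camera call takes 0.05 s, during which the arm holds its last target. There are 200 camera calls.

### The job

The PC upgrade is done: put the drivers from the mug back in the driver case, each lying flat in the cradle of its own colour with the handle on the coloured patch and the shaft down in its channel (neighbours lie head to tail), then shut the lid fully. They stand blade up, so the mug leaves only the shafts to grip while the case has finger room only at the handles: set each one down on the way and take it again. Leave the mug standing upright and the other things on the desk where they are.

Things in the scene. Friction and masses are not known exactly. Their poses are not given: they have to be found in the camera images.
- red_driver: the red driver: octagonal red handle 20 mm across flats and 87 mm long with two black rubber bands, then a round steel shaft 8 mm across; 175 mm long in all, about 70 g, its balance point 60 mm from the butt; cross-point tip. Starts blade up and handle down in the mug (absent from some starts). Origin: centre of the butt face of the handle; +z runs along the driver from butt to tip
- red_driver_handle (a point): point on the red driver's axis in the middle of its handle, 41 mm from the butt
- red_driver_tip (a point): point on the red driver's axis 1 mm short of its tip, 174 mm from the butt
- blue_driver: the blue driver: octagonal blue handle 20 mm across flats and 87 mm long with two black rubber bands, then a round steel shaft 8 mm across; 175 mm long in all, about 70 g, its balance point 60 mm from the butt; flat blade tip. Starts blade up and handle down in the mug (absent from some starts). Origin: centre of the butt face of the handle; +z runs along the driver from butt to tip
- blue_driver_handle (a point): point on the blue driver's axis in the middle of its handle, 41 mm from the butt
- blue_driver_tip (a point): point on the blue driver's axis 1 mm short of its tip, 174 mm from the butt
- yellow_driver: the yellow driver: octagonal yellow handle 20 mm across flats and 87 mm long with two black rubber bands, then a round steel shaft 8 mm across; 175 mm long in all, about 70 g, its balance point 60 mm from the butt; 10 mm socket tip (nut driver). Starts blade up and handle down in the mug (absent from some starts). Origin: centre of the butt face of the handle; +z runs along the driver from butt to tip
- yellow_driver_handle (a point): point on the yellow driver's axis in the middle of its handle, 41 mm from the butt
- yellow_driver_tip (a point): point on the yellow driver's axis 1 mm short of its tip, 174 mm from the butt
- mug: green and white mug, loose, 101 mm tall; its cup is a cylinder 78 mm across outside and about 60 mm inside, its axis at y = +18 mm in this frame; inner floor 7 mm up; it stands on a 4 mm desk mat; the ear sticks out to y = -58 mm. Origin on the desk under the middle of cup and ear; z up. Drivers stand in it loosely, about 28 mm apart, their shafts free above the rim
- driver_case: open black driver case fixed to the desk, 200 x 200 mm, walls 24 mm high and 4 mm thick, floor 4 mm up, lid hinged on the +x wall. Three cradles run along y at x = -58 (red), -8 (blue), +42 mm (yellow), head to tail: red and yellow handles towards +y, blue towards -y. The desk between its -x wall and the mug is free to lay things on. Origin: centre of the underside; z up
- red_cradle_handle (a point): point of the case where the middle of the red handle belongs, on the axis of the seated driver, 14 mm above the desk; it lies over a red patch between four nubs 7 mm high, 26 mm apart across the handle and 44 mm apart along it, so that fingers reach past the handle between them
- red_cradle_tip (a point): point of the case where the tip of the seated red driver belongs, 14 mm above the desk; the shaft lies sunk in a channel 16 mm wide, its walls 14 mm and its bed 5.5 mm above the case floor, 72 mm long, that ends 7 mm short of this point: no room there for fingers
- blue_cradle_handle (a point): point of the case where the middle of the blue handle belongs, on the axis of the seated driver, 14 mm above the desk; it lies over a blue patch between four nubs 7 mm high, 26 mm apart across the handle and 44 mm apart along it, so that fingers reach past the handle between them
- blue_cradle_tip (a point): point of the case where the tip of the seated blue driver belongs, 14 mm above the desk; the shaft lies sunk in a channel 16 mm wide, its walls 14 mm and its bed 5.5 mm above the case floor, 72 mm long, that ends 7 mm short of this point: no room there for fingers
- yellow_cradle_handle (a point): point of the case where the middle of the yellow handle belongs, on the axis of the seated driver, 14 mm above the desk; it lies over a yellow patch between four nubs 7 mm high, 26 mm apart across the handle and 44 mm apart along it, so that fingers reach past the handle between them
- yellow_cradle_tip (a point): point of the case where the tip of the seated yellow driver belongs, 14 mm above the desk; the shaft lies sunk in a channel 16 mm wide, its walls 14 mm and its bed 5.5 mm above the case floor, 72 mm long, that ends 7 mm short of this point: no room there for fingers
- case_lid (a joint): angle of the case lid in rad: 0 shut flat on the base, at most 2.2 leaning back past upright; starts at 1.8 to 1.95; a stiff friction hinge (0.2 N m) lets it stay where it is left
- lid_hinge (a point): middle of the lid's hinge line, on the far wall of the case, 24 mm above the desk; the line runs along the case's y. A microphone hangs over the desk not far behind it, at about x 0.68, y -0.24, its lower end 0.49 m up: keep wrist and forearm clear of it
- lid_edge (a point): middle of the lid's free edge at its outer face, 200 mm from the hinge; the lid is 16 mm deep and its outer face lies 40 mm above the desk when shut. The back of a chair stands near x 0.25, y -0.36, up to 0.46 m
- screw_tray: round steel tray of screws, 97 mm across, 16 mm high, lying on the desk; to be left alone. Origin: centre of its underside
- paste_syringe: grey syringe of thermal paste, 84 mm long, lying on the desk; to be left alone. Origin: centre of its underside
- phone: black phone, 148 x 71 x 9 mm, lying on the desk; to be left alone. Origin: centre of its underside

How it is judged:
On the way, in this order (a step that is already met when the one before it is completed fails the run):
1. every driver present lies in its own cradle while the lid is still open (distance between red_driver_handle and red_cradle_handle below 0.012 m and distance between red_driver_tip and red_cradle_tip below 0.012 m and distance between blue_driver_handle and blue_cradle_handle below 0.012 m and distance between blue_driver_tip and blue_cradle_tip below 0.012 m and distance between yellow_driver_handle and yellow_cradle_handle below 0.012 m and distance between yellow_driver_tip and yellow_cradle_tip below 0.012 m and value of joint case_lid above 0.8 rad), for 0.3 s.
2. the lid is shut over them (value of joint case_lid below 0.05 rad), for 0.2 s.
At the end, for the whole second after the job is handed in: each driver present lies at rest in the cradle of its colour, handle middle and tip each within 12 mm of their marks; the lid is shut (below 0.05 rad); the mug stands upright on the desk (within 0.15 rad) (distance between red_driver_handle and red_cradle_handle below 0.012 m and distance between red_driver_tip and red_cradle_tip below 0.012 m and distance between blue_driver_handle and blue_cradle_handle below 0.012 m and distance between blue_driver_tip and blue_cradle_tip below 0.012 m and distance between yellow_driver_handle and yellow_cradle_handle below 0.012 m and distance between yellow_driver_tip and yellow_cradle_tip below 0.012 m and value of joint case_lid below 0.05 rad and angle between mug's own z axis and vertical below 0.15 rad and height (world z) of mug below 0.02 m and linear speed of each of mug, red_driver, blue_driver, yellow_driver below 0.03 m/s); the robot touches nothing.
It fails at once if the screw tray is moved more than 40 mm (distance of screw_tray from where it was at the start of the episode above 0.04 m).
It fails at once if the paste syringe is moved more than 40 mm (distance of paste_syringe from where it was at the start of the episode above 0.04 m).
It fails at once if the phone is moved more than 40 mm (distance of phone from where it was at the start of the episode above 0.04 m).
Of red_driver, blue_driver, yellow_driver only 2 to 3 are there at a start; the rules pass over those that are not, and their reading is None.
At some moment in a run one of mug may be knocked a few centimetres aside while the robot is not near it.
Once in a run the grip may slacken for a moment while it holds something.
It also fails if it takes over 210 s, if anything falls off the work surface, if the arm or the gripper's body presses on something with over 40 N, if the wrist force passes 120 N, or if a joint passes its speed limit or range.

## Working session

There is one attempt and no reset: what is moved stays moved. The work goes in short steps, Python scripts to look and compute and a tool call to move; the robot and the scene stay as the last step left them, time stands still between calls to the robot, and variables do not carry over. Pictures are saved under pics/ and viewed, at most 16 in all, crops included, and the job is handed in when it is done.

Besides the shell and the picture viewer there is one more tool, called after "Request:" by a JSON object that holds its "api" and its "payload". play_rows: Moves the arm, as the interface text tells. Its arguments: {"type":"object","properties":{"commands":{"type":"array","items":{"type":"array","items":{"type":"array","items":{"type":"number"}}}},"grip_force":{"type":"number"}},"required":["commands"]}

```bash
ls; mkdir -p pics
python3 - <<'E'
from plant import env
import cv2, numpy as np
print(env.get_obs())
for n in("scene","side","wrist"):
    im,d=env.camera(n); i=env.camera_info(n); np.savez(f"pics/{n}0.npz",im=im,d=d,**{k:i[k] for k in i if k!='name'})
    cv2.imwrite(f"pics/{n}0.png",im[:,:,::-1]); print(n,i)
E
```

```text
pics
{'clock': 0.0, 'joint_positions': array([-1.35818856,  0.53718524, -0.00447281,  1.53884258,  0.0025997 ,
        1.06728698, -0.07119275]), 'dq': array([-7.33944345e-04,  5.47999314e-05, -1.03687630e-03,  1.52277661e-04,
       -8.55955823e-04, -2.52977845e-04, -8.60563488e-04]), 'joint_torque': array([ 4.50298185e-04, -5.83399165e+01,  1.04881313e+00, -2.59107095e+01,
        1.23546520e-02,  9.55107826e-03, -2.16921700e-05]), 'ee_pos': array([0.17873978, 0.6244309 , 0.3030122 ]), 'tool_rot': array([-6.53811395e-05,  1.38899095e-01,  9.90306167e-01, -8.55684467e-04]), 'wrist_force': array([ 0.53739903, -0.12154253, -0.15909543]), 'moment': array([-0.0467414 ,  0.01186588,  0.01362307]), 'grip_force': 0.0, 'finger_gap': 0.08538048366360501}
scene {'fx': 422.5885673078404, 'fy': 422.5885673078404, 'cx': 251.96408377538194, 'cy': 188.07056570560226, 'camera_from_world': array([[ 0.70270147, -0.71140574, -0.01060719, -0.42910192],
       [ 0.53955388,  0.52311571,  0.65972083, -0.34870957],
       [-0.4637804 , -0.46930995,  0.7514359 , -1.20452555],
       [ 0.        ,  0.        ,  0.        ,  1.        ]])}
side {'fx': 443.33542545076557, 'fy': 443.33542545076557, 'cx': 251.90783662710265, 'cy': 190.63065021982212, 'camera_from_world': array([[-0.94168624, -0.33608022,  0.01664661,  0.46073381],
       [ 0.2104921 , -0.54975224,  0.80837216, -0.28590176],
       [-0.26252638,  0.76473692,  0.58843635, -1.28817415],
       [ 0.        ,  0.        ,  0.        ,  1.        ]])}
wrist {'fx': 345.67519623430223, 'fy': 345.67519623430223, 'cx': 260.72863707718926, 'cy': 194.95061126588976, 'camera_from_world': array([[ 0.27500604,  0.96143545, -0.00368252, -0.6486187 ],
       [-0.91030287,  0.25914387, -0.32278962,  0.04225975],
       [-0.30938708,  0.09212131,  0.94646357, -0.38048255],
       [ 0.        ,  0.        ,  0.        ,  1.        ]])}
```

View pics/scene0.png

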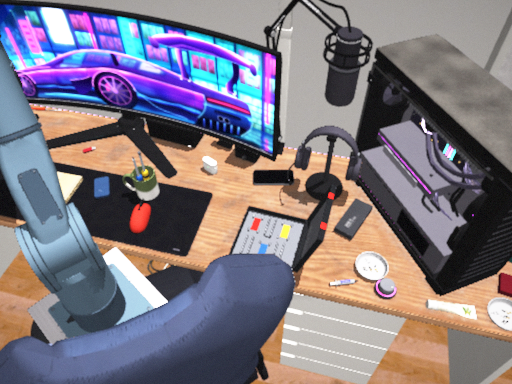

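View pics/side0.png

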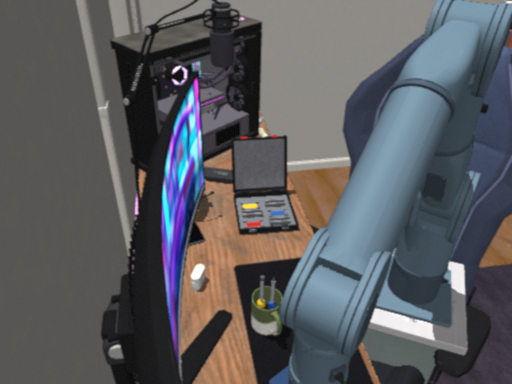

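Scene shows case near (270,240), lid open toward (315,235); mug with yellow/blue drivers near (143,180). Now measure both.

```bash
cat > h.py <<'E'
import numpy as np, cv2
from scipy.spatial.transform import Rotation as R
def ray(i,u,v):
    T=np.array(i['camera_from_world']);Rm=T[:3,:3];o=-Rm.T@T[:3,3]
    d=Rm.T@np.array([(u-i['cx'])/i['fx'],-(v-i['cy'])/i['fy'],-1.]);return o,d
def onz(i,u,v,z):
    o,d=ray(i,u,v);return o+d*(z-o[2])/d[2]
def tri(i1,p1,i2,p2):
    o1,d1=ray(i1,*p1);o2,d2=ray(i2,*p2)
    s=np.linalg.lstsq(np.c_[d1,-d2],o2-o1,rcond=None)[0]
    a=o1+d1*s[0];b=o2+d2*s[1];return (a+b)/2,np.linalg.norm(a-b)
def cloud(i,d):
    v,u=np.mgrid[:d.shape[0],:d.shape[1]];T=np.array(i['camera_from_world'])
    c=np.stack([(u-i['cx'])/i['fx']*d,-(v-i['cy'])/i['fy']*d,-d],-1)
    return (c-T[:3,3])@T[:3,:3]
HSV={'red':[((0,150,90),(7,255,255)),((173,150,90),(180,255,255))],'blue':[((100,130,70),(118,255,255))],'yellow':[((22,130,110),(34,255,255))]}
def mask(im,c):
    h=cv2.cvtColor(im,cv2.COLOR_RGB2HSV);m=0
    for a,b in HSV[c]: m=m|cv2.inRange(h,a,b)
    return m
def blobs(im,c,amin=6):
    n,l,s,ce=cv2.connectedComponentsWithStats(mask(im,c))
    return [(tuple(ce[k].round(1)),tuple(int(x) for x in s[k])) for k in range(1,n) if s[k][4]>=amin],l
def load(f):
    z=np.load(f);return z['im'],z['d'],{k:z[k] for k in('fx','fy','cx','cy','camera_from_world')}
def snap(name,tag):
    from plant import env
    i=env.camera_info(name);im,d=env.camera(name)
    np.savez(f'pics/{tag}.npz',im=im,d=d,**i);cv2.imwrite(f'pics/{tag}.png',im[:,:,::-1]);return im,d,i
E
python3 - <<'E'
from h import *
for n in('scene','side'):
    im,d,i=load(f'pics/{n}0.npz');P=cloud(i,d)
    for c in HSV:
        b,l=blobs(im,c)
        for ce,s in b:
            w=P[int(ce[1]),int(ce[0])]
            if 0<w[0]<1.0 and -.7<w[1]<.7 and w[2]<.3: print(n,c,ce,s,'depth',w.round(3),'z4',onz(i,*ce,.004).round(3))
im,d,i=load('pics/scene0.npz');cv2.imwrite('pics/c1.png',cv2.resize(im[130:290,90:350],None,fx=3,fy=3,interpolation=2)[:,:,::-1])
E
```

```text
scene red (np.float64(86.8), np.float64(149.7)) (83, 147, 9, 6, 29) depth [0.32  0.616 0.008] z4 [0.321 0.615 0.004]
scene red (np.float64(330.7), np.float64(195.4)) (327, 192, 8, 8, 45) depth [ 0.631 -0.294  0.216] z4 [ 0.793 -0.205  0.004]
scene red (np.float64(139.6), np.float64(217.6)) (129, 203, 22, 30, 495) depth [0.259 0.169 0.04 ] z4 [0.27  0.194 0.004]
scene red (np.float64(255.4), np.float64(223.7)) (251, 218, 9, 12, 61) depth [ 0.523 -0.101  0.006] z4 [ 0.523 -0.103  0.004]
scene red (np.float64(323.1), np.float64(225.4)) (320, 222, 7, 8, 46) depth [ 0.533 -0.346  0.218] z4 [ 0.673 -0.267  0.004]
scene blue (np.float64(205.5), np.float64(114.4)) (132, 51, 142, 102, 2262) depth [0.602 0.206 0.244] z4 [0.783 0.445 0.004]
scene blue (np.float64(65.8), np.float64(81.7)) (62, 80, 9, 4, 27) depth [0.366 0.687 0.261] z4 [0.494 1.086 0.004]
scene blue (np.float64(92.9), np.float64(88.3)) (92, 87, 3, 4, 9) depth [0.418 0.602 0.246] z4 [0.553 0.95  0.004]
scene blue (np.float64(126.8), np.float64(105.5)) (123, 104, 7, 3, 11) depth [0.477 0.499 0.194] z4 [0.588 0.735 0.004]
scene blu
[... 1268 characters left out ...]
222.0)) (175, 157, 29, 161, 868) depth [0.616 0.176 0.209] z4 [ 0.737 -0.038  0.004]
side blue (np.float64(277.5), np.float64(212.7)) (271, 211, 14, 4, 43) depth [ 0.464 -0.191  0.011] z4 [ 0.464 -0.196  0.004]
side blue (np.float64(271.2), np.float64(304.8)) (268, 301, 8, 8, 45) depth [0.343 0.274 0.1  ] z4 [0.361 0.199 0.004]
side blue (np.float64(280.5), np.float64(377.3)) (269, 367, 20, 17, 206) depth [0.275 0.406 0.017] z4 [0.275 0.398 0.004]
side yellow (np.float64(249.7), np.float64(205.5)) (243, 204, 14, 4, 52) depth [ 0.572 -0.2    0.005] z4 [ 0.569 -0.199  0.004]
side yellow (np.float64(260.5), np.float64(303.3)) (257, 299, 8, 9, 56) depth [0.369 0.282 0.102] z4 [0.391 0.205 0.004]
```

View pics/c1.png

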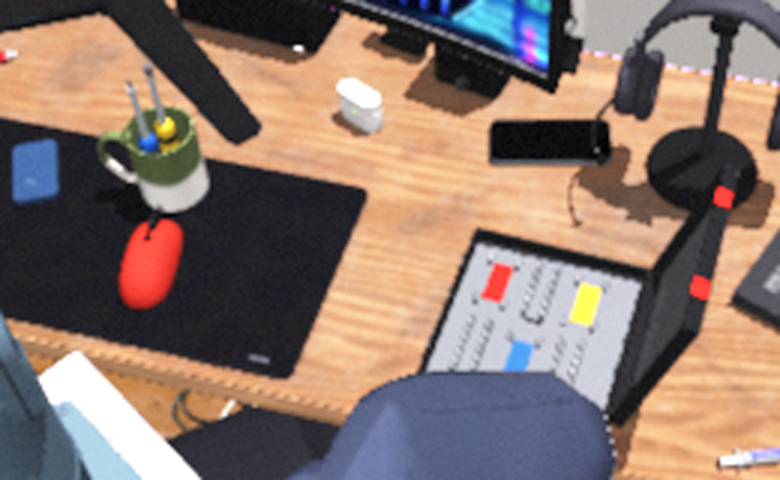

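Crop shows the mug at about (190,140 crop) holding only blue and yellow; the case has red, blue and yellow patches and an open lid. Red is absent.

```bash
cat >> h.py <<'E'
def down(yaw): # tool y azimuth yaw(deg), z down
    a=np.radians(yaw);y=np.array([np.cos(a),np.sin(a),0]);z=np.array([0,0,-1.]);return np.c_[np.cross(y,z),y,z]
def fwd(az,pitch,flip=1): # tool z azimuth az, pitched down by pitch deg; y horizontal
    a,p=np.radians([az,pitch]);z=np.array([np.cos(a)*np.cos(p),np.sin(a)*np.cos(p),-np.sin(p)])
    y=flip*np.array([np.sin(a),-np.cos(a),0]);return np.c_[np.cross(y,z),y,z]
def cur():
    from plant import env
    o=env.get_obs();q=o['tool_rot'];return np.array(o['ee_pos']),R.from_quat([q[1],q[2],q[3],q[0]]).as_matrix(),o
def move(Rt,g,off=.054,p0=None,R0=None): # target: grasp point g, axes Rt -> row numbers
    if p0 is None: p0,R0,_=cur()
    p=np.array(g)-off*Rt[:,2]
    rv=R.from_matrix(R0.T@Rt).as_rotvec();t=R0.T@(p-p0)*1000
    print('row',rv.round(3).tolist(),t.round(1).tolist(),'n>=',max(np.degrees(np.linalg.norm(rv))/8.59,np.linalg.norm(t)/50).round(1));return p,Rt
E
python3 - <<'E'
from h import *
im,d,i=load('pics/wrist0.npz');p,Rt,o=cur();T=i['camera_from_world'];o=-T[:3,:3].T@T[:3,3]
print('cam in tool',(Rt.T@(o-p)).round(3),'fwd',(Rt.T@-T[2,:3]).round(3),'up',(Rt.T@T[1,:3]).round(3))
s,sd,si=load('pics/scene0.npz');e,ed,ei=load('pics/side0.npz')
print('blue',tri(si,(139.2,177.4),ei,(271.2,304.8)),'yel',tri(si,(144.8,172.4),ei,(260.5,303.3)))
for n,a,b in(('r',(255.4,223.7),(253.6,223.8)),('b',(262.4,248.9),(277.5,212.7)),('y',(284.8,231.2),(249.7,205.5))): print(n,tri(si,a,ei,b))
# crown points of mug: rim level pts
for im,dd,ii in((s,sd,si),(e,ed,ei)):
    P=cloud(ii,dd).reshape(-1,3);k=(P[:,2]>.107)&(P[:,2]<.2)&(abs(P[:,0]-.355)<.06)&(abs(P[:,1]-.27)<.06)
    print('shaft pts',P[k][:40].round(3).tolist())
    k=(P[:,2]>.02)&(P[:,2]<.1)&(abs(P[:,0]-.355)<.09)&(abs(P[:,1]-.27)<.09)
    print(P[k].min(0),P[k].max(0),k.sum())
cv2.imwrite('pics/c2.png',cv2.resize(e[260:345,225:310],None,fx=6,fy=6,interpolation=2)[:,:,::-1])
move(fwd(10,45),(.30,.26,.28)); move(fwd(10,45,-1),(.30,.26,.28))
E
```

```text
cam in tool [ 0.083  0.    -0.068] fwd [-0.323 -0.002  0.947] up [ 0.947 -0.001  0.323]
blue (array([0.34336477, 0.26810759, 0.08961235]), np.float64(3.710766069260595e-05)) yel (array([0.37017   , 0.27328665, 0.08992646]), np.float64(6.39703662533096e-05))
r (array([ 0.5207474 , -0.10478487,  0.00797874]), np.float64(6.026867842295746e-05))
b (array([ 0.46356741, -0.18982694,  0.00954371]), np.float64(0.003109744161457397))
y (array([ 0.56643646, -0.19409959,  0.00806956]), np.float64(0.00142281439853337))
shaft pts [[0.366, 0.278, 0.185], [0.369, 0.277, 0.184], [0.372, 0.277, 0.182], [0.363, 0.274, 0.186], [0.365, 0.271, 0.186], [0.368, 0.268, 0.186], [0.362, 0.274, 0.182], [0.365, 0.271, 0.182], [0.367, 0.269, 0.182], [0.372, 0.272, 0.176], [0.365, 0.274, 0.176], [0.367, 0.271, 0.176], [0.369, 0.269, 0.176], [0.364, 0.275, 0.171], [0.366, 0.272, 0.172], [0.369, 0.271, 0.17], [0.342, 0.271, 0.185], [0.365, 0.271, 0.169], [0.368, 0.27, 0.167], [0.34, 0.269, 0.183], [0.365, 0.273, 0.163], [0.368, 0.273, 0.16], [0.371, 0.272, 0.159], [0.34, 0.272, 0.176], [0.342, 0.267, 0.178], [0.364
[... 826 characters left out ...]
4], [0.368, 0.277, 0.183], [0.366, 0.275, 0.182], [0.344, 0.274, 0.19], [0.343, 0.268, 0.184], [0.372, 0.279, 0.18], [0.37, 0.277, 0.179], [0.367, 0.278, 0.182], [0.344, 0.272, 0.184], [0.343, 0.266, 0.179], [0.373, 0.276, 0.173], [0.371, 0.275, 0.174], [0.368, 0.277, 0.176], [0.348, 0.268, 0.175], [0.344, 0.274, 0.183], [0.343, 0.268, 0.177], [0.341, 0.265, 0.175], [0.372, 0.277, 0.172], [0.37, 0.276, 0.171], [0.367, 0.277, 0.174], [0.347, 0.271, 0.175], [0.344, 0.272, 0.177], [0.342, 0.271, 0.177]]
[0.30302484 0.22469551 0.02008743] [0.39465337 0.32231175 0.09998845] 977
row [-1.039, 0.241, 2.507] [-182.5, -333.9, -14.5] n>= 18.2
row [-0.179, -0.772, -0.429] [-182.5, -333.9, -14.5] n>= 7.6
```

View pics/c2.png

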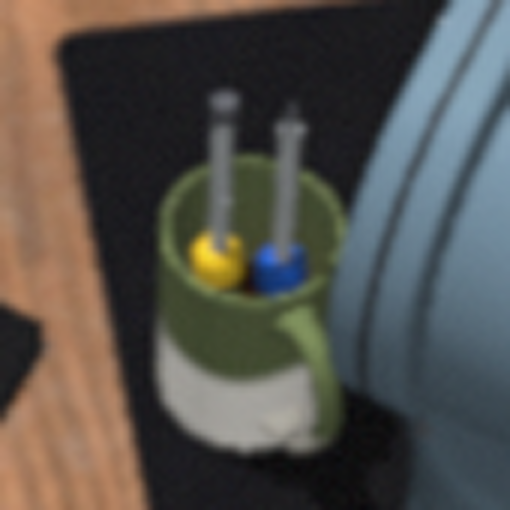

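Side crop: yellow shaft at (222,170), blue at (287,175), both upright with handles just under the rim. I'll approach tangentially (from -y side) with the tool nearly level, then pitch down to lay each driver.

Run:
```python
from h import *
p,Rt=move(down(30),(.42,.10,.346))
p2,R2=move(fwd(110,20),(.377,.175,.22),p0=p,R0=Rt)
print(p,p2)
```

```text
row [-0.001, 0.001, 0.768] [-376.2, -438.1, -96.2] n>= 11.7
row [-0.107, 1.218, 0.152] [36.5, -8.6, 161.5] n>= 8.2
[0.42 0.1  0.4 ] [0.39435527 0.1273168  0.23846909]
```

Request:
{"api": "play_rows", "payload": {"commands": [[[0, 0, 0.3, -40, -40, -96, 0.5], [0, 0, 0.768, -376, -438, -96, 0.8], [0, 0, 0.768, -376, -438, -96, 0.8], [0, 0, 0.768, -376, -438, -96, 0.8], [0, 0, 0.768, -376, -438, -96, 0.8], [0, 0, 0.768, -376, -438, -96, 0.8], [0, 0, 0.768, -376, -438, -96, 0.8], [0, 0, 0.768, -376, -438, -96, 0.8]]], "grip_force": 50}}

```text
clock: 0.95
ee_pos: [0.3359, 0.2835, 0.3805]
tool_rot: [-0.0, 0.5, 0.866, 0.0]
wrist_force: [1.2, -0.2, -0.2]
finger_gap: 0.0172
grip_force: 0.0
```

Run:
```python
from h import *
p,Rt,o=cur();print(p,Rt.round(3).tolist(),o['finger_gap'],o['joint_positions'].round(2))
a=move(down(30),(.42,.10,.346))
move(fwd(110,20),(.377,.175,.22),p0=a[0],R0=a[1])
```

```text
[0.33590055 0.28354506 0.38054601] [[-0.5, 0.866, -0.0], [0.866, 0.5, 0.0], [0.0, 0.0, -1.0]] 0.01716653610383876 [-1.08  0.08  0.3   1.98 -0.03  1.08 -0.25]
row [0.0, -0.0, 0.001] [-201.0, -19.0, -19.5] n>= 4.1
row [-0.107, 1.218, 0.152] [36.5, -8.6, 161.5] n>= 8.2
```

Request:
{"api": "play_rows", "payload": {"commands": [[[0, 0, 0, -201, -19, -20, 0.8], [0, 0, 0, -201, -19, -20, 0.8], [0, 0, 0, -201, -19, -20, 0.8], [0, 0, 0, -201, -19, -20, 0.8], [0, 0, 0, -201, -19, -20, 0.8], [0, 0, 0, -201, -19, -20, 0.8]]]}}

```text
clock: 1.55
ee_pos: [0.4199, 0.101, 0.4004]
tool_rot: [-0.0, 0.501, 0.865, 0.0]
wrist_force: [-0.3, 0.9, 0.3]
finger_gap: 0.0169
grip_force: 0.0
```

Request:
{"api": "play_rows", "payload": {"commands": [[[-0.107, 1.218, 0.152, 36, -9, 162, 0.8], [-0.107, 1.218, 0.152, 36, -9, 162, 0.8], [-0.107, 1.218, 0.152, 36, -9, 162, 0.8], [-0.107, 1.218, 0.152, 36, -9, 162, 0.8], [-0.107, 1.218, 0.152, 36, -9, 162, 0.8], [-0.107, 1.218, 0.152, 36, -9, 162, 0.8], [-0.107, 1.218, 0.152, 36, -9, 162, 0.8], [-0.107, 1.218, 0.152, 36, -9, 162, 0.8]]]}}

```text
clock: 2.35
ee_pos: [0.3939, 0.1299, 0.2384]
tool_rot: [-0.452, 0.474, 0.687, 0.316]
wrist_force: [-0.5, 1.2, -1.9]
finger_gap: 0.017
grip_force: 0.0
```

Request:
{"api": "play_rows", "payload": {"commands": [[[0, 0, 0, 0, 0, 0, 0.8], [0, 0, 0, 0, 0, 0, 0.8], [0, 0, 0, 0, 0, 0, 0.8]]]}}

```text
clock: 2.65
ee_pos: [0.3937, 0.1299, 0.239]
tool_rot: [-0.448, 0.475, 0.69, 0.314]
wrist_force: [0.1, -0.5, -0.2]
finger_gap: 0.0172
grip_force: 0.0
```

Run:
```python
from h import *
p,Rt,o=cur();print(p,Rt.round(3).tolist(),o['joint_positions'].round(2))
move(fwd(110,20),(.377,.175,.22))
im,d,i=snap('wrist','w1');P=cloud(i,d)
k=(P[...,2]>.115)&(P[...,2]<.19)&(abs(P[...,0]-.355)<.06)&(abs(P[...,1]-.27)<.05)
Q=P[k];print(len(Q))
for c in HSV:print(c,blobs(im,c)[0])
for z in(.12,.14,.16,.18):
    q=Q[abs(Q[:,2]-z)<.006];s=q[:,0]*np.cos(.19)+q[:,1]*np.sin(.19)
    h=np.median(s) if len(s) else 0
    print(z,[ (len(g),g.mean(0).round(4).tolist()) for g in (q[s<.401],q[s>=.401]) if len(g)])
```

```text
[0.39367872 0.12985423 0.23900028] [[-0.147, 0.936, -0.321], [0.373, 0.353, 0.858], [0.916, 0.007, -0.401]] [-0.16  0.68  0.34  2.09 -1.09  1.53  1.31]
row [-0.008, 0.064, 0.011] [-1.5, -0.3, -2.2] n>= 0.4
1380
red [((np.float64(349.3), np.float64(59.7)), (342, 55, 15, 11, 35)), ((np.float64(130.5), np.float64(366.4)), (120, 357, 20, 21, 90))]
blue [((np.float64(159.5), np.float64(1.0)), (159, 0, 2, 3, 6)), ((np.float64(387.6), np.float64(22.2)), (335, 0, 88, 58, 1555)), ((np.float64(489.4), np.float64(96.0)), (432, 55, 80, 86, 2219)), ((np.float64(261.4), np.float64(272.3)), (251, 259, 22, 25, 385)), ((np.float64(261.3), np.float64(296.9)), (251, 286, 21, 22, 343))]
yellow []
0.12 [(84, [0.3434, 0.2669, 0.1203]), (27, [0.3723, 0.272, 0.1214])]
0.14 [(103, [0.3434, 0.2668, 0.14]), (106, [0.3699, 0.2712, 0.1398])]
0.16 [(126, [0.3436, 0.267, 0.1598]), (125, [0.37, 0.2711, 0.1601])]
0.18 [(107, [0.3429, 0.2689, 0.1786]), (247, [0.3699, 0.272, 0.1816])]
```

View pics/w1.png

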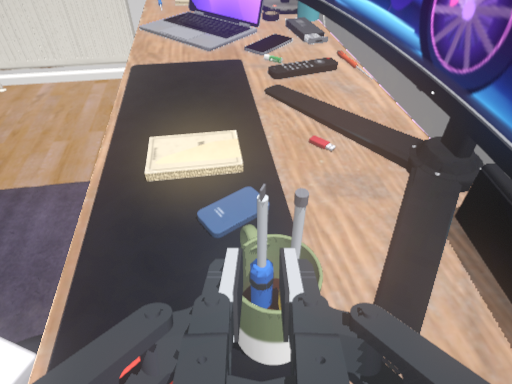

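Wrist view: blue shaft (263,225) centred between the fingers, yellow shaft (299,225) just right of the right finger; blue handle at (261,272).

Run:
```python
from h import *
p,Rt,o=cur();g=np.array([.3432,.269,.157])-.0015*Rt[:,1]
print((Rt.T@(g-p-.054*Rt[:,2])*1000).round(1), 'up100 in tool',(Rt.T@[0,0,1]).round(3))
```

```text
[-15.9  -0.3 114.6] up100 in tool [ 0.916  0.007 -0.401]
```

Request:
{"api": "play_rows", "payload": {"commands": [[[0, 0, 0, -16, 0, 10, 0.8], [0, 0, 0, -16, 0, 50, 0.8], [0, 0, 0, -16, 0, 75, 0.8], [0, 0, 0, -16, 0, 100, 0.8], [0, 0, 0, -16, 0, 115, 0.8], [0, 0, 0, -16, 0, 115, 0.8], [0, 0, 0, -16, 0, 115, 1], [0, 0, 0, -16, 0, 115, 1]]], "grip_force": 60}}

```text
clock: 3.5
ee_pos: [0.3599, 0.2213, 0.1787]
tool_rot: [-0.449, 0.475, 0.688, 0.315]
wrist_force: [-0.8, -0.5, 2.7]
finger_gap: 0.0057
grip_force: 58.5
```

Request:
{"api": "play_rows", "payload": {"commands": [[[0, 0, 0, 0, 0, 0, 1], [0, 0, 0, 0, 0, 0, 1], [0, 0, 0, 0, 0, 0, 1]]]}}

```text
clock: 3.8
ee_pos: [0.3598, 0.2216, 0.1785]
tool_rot: [-0.449, 0.475, 0.688, 0.315]
wrist_force: [-0.2, -0.6, 5.8]
finger_gap: 0.0057
grip_force: 58.5
```

Request:
{"api": "play_rows", "payload": {"commands": [[[0, 0, 0, 27, 0, -12, 1], [0, 0, 0, 55, 0, -24, 1], [0, 0, 0, 82, 0, -36, 1], [0, 0, 0, 119, 0, -52, 1], [0, 0, 0, 119, 0, -52, 1], [0, 0, 0, 119, 0, -52, 1]]]}}

```text
clock: 4.4
ee_pos: [0.3594, 0.2208, 0.3079]
tool_rot: [-0.448, 0.476, 0.689, 0.315]
wrist_force: [0.2, 0.3, -1.3]
finger_gap: 0.0063
grip_force: 58.6
```

Run:
```python
from h import *
p,Rt,o=cur();print(p,o['finger_gap'],o['grip_force'],o['wrist_force'])
im,d,i=snap('side','s1');im2,_,_=snap('wrist','w2')
cv2.imwrite('pics/c3.png',np.hstack([cv2.resize(im[150:350,180:340],(400,500)),cv2.resize(im2,(400,300))[[*range(300)]+[0]*200]])[:,:,::-1])
print(blobs(im,'blue')[0]); 
s,sd,si=snap('scene','sc1')
b=blobs(s,'blue')[0];print(b)
```

```text
[0.35936119 0.22077115 0.30786495] 0.006271038134470675 58.63988757133484 [ 0.1789911   0.27025105 -1.26864333]
[((np.float64(192.3), np.float64(88.5)), (192, 87, 2, 4, 6)), ((np.float64(186.1), np.float64(99.1)), (185, 96, 3, 9, 14)), ((np.float64(193.4), np.float64(107.2)), (192, 102, 3, 11, 13)), ((np.float64(181.3), np.float64(148.0)), (174, 114, 17, 78, 231)), ((np.float64(172.4), np.float64(130.7)), (172, 129, 2, 4, 7)), ((np.float64(167.8), np.float64(148.8)), (167, 146, 2, 6, 8)), ((np.float64(183.0), np.float64(150.5)), (183, 148, 1, 6, 6)), ((np.float64(187.2), np.float64(221.7)), (175, 158, 29, 159, 897)), ((np.float64(171.1), np.float64(195.4)), (164, 169, 12, 54, 211)), ((np.float64(161.5), np.float64(200.6)), (161, 196, 2, 10, 13)), ((np.float64(164.0), np.float64(217.5)), (164, 215, 1, 6, 6)), ((np.float64(165.3), np.float64(229.5)), (165, 224, 2, 12, 12)), ((np.float64(169.8), np.float64(249.8)), (169, 242, 2, 18, 20)), ((np.float64(273.4), np.float64(268.8)), (269, 264, 10, 10, 77)), ((np.float64(273.1), np.float64(281.1)), (269, 275, 10, 14, 115)), ((np.float64(272.
[... 1244 characters left out ...]
.float64(146.2), np.float64(104.8)), (123, 86, 46, 30, 428)), ((np.float64(38.1), np.float64(94.4)), (33, 91, 9, 7, 37)), ((np.float64(237.0), np.float64(94.0)), (237, 91, 1, 7, 7)), ((np.float64(101.6), np.float64(101.1)), (98, 97, 10, 8, 46)), ((np.float64(261.9), np.float64(107.0)), (261, 100, 2, 15, 15)), ((np.float64(244.6), np.float64(127.4)), (220, 106, 54, 43, 797)), ((np.float64(130.3), np.float64(151.1)), (128, 149, 6, 6, 27)), ((np.float64(270.8), np.float64(151.1)), (269, 150, 4, 3, 9)), ((np.float64(133.7), np.float64(161.5)), (130, 155, 9, 15, 63)), ((np.float64(102.8), np.float64(186.8)), (96, 176, 14, 22, 240)), ((np.float64(262.4), np.float64(248.7)), (258, 244, 9, 10, 57))]
```

View pics/c3.png

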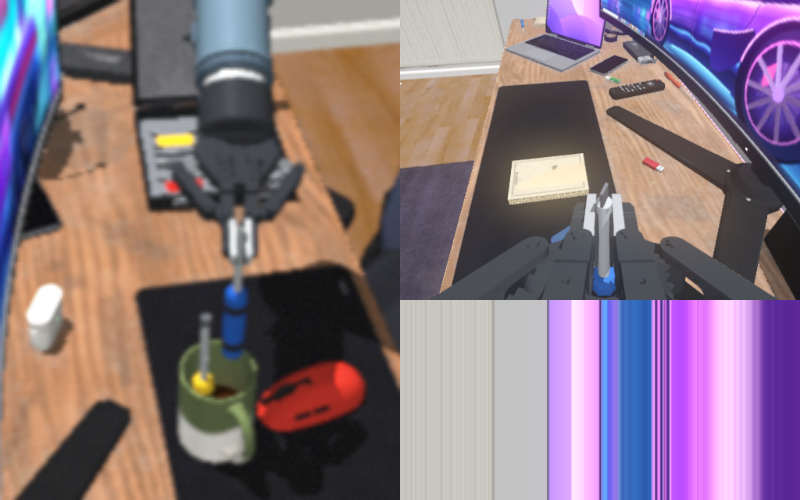

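Blue hangs upright in the fingers, clear of the rim; yellow remains in the mug. Now plan the lay-down spot.

Run:
```python
from h import *
_,_,i=load('pics/scene0.npz')
for n,u,v in(('mat far corner',211.7,193),('mat near corner',187,254),('mat left near',90+0,130+318/3),('desk edge',190,263),('desk edge L',90,130+335/3)): print(n,onz(i,u,v,.002).round(3))
p,Rt,o=cur()
ps=26.6; tip=np.array([np.cos(np.radians(ps)),np.sin(np.radians(ps)),0])
mid=np.array([.44,.01,0])   # balance point (60 from butt)
g=mid+tip*(.146-.060)
print('grasp',g)
a=move(fwd(ps,23.6),(g[0],g[1],.30))
b=move(fwd(ps,113.6),(g[0],g[1],.08),p0=a[0],R0=a[1]);print(a[0],b[0])
```

```text
mat far corner [0.512 0.102 0.002]
mat near corner [ 0.29  -0.03   0.002]
mat left near [0.114 0.249 0.002]
desk edge [ 0.276 -0.062  0.002]
desk edge L [0.102 0.229 0.002]
grasp [0.51689726 0.04850728 0.        ]
row [-1.341, -0.003, 0.588] [-75.1, 38.8, -209.7] n>= 9.8
row [-0.0, -1.571, -0.0] [-147.6, 0.0, 142.1] n>= 10.5
[0.47265131 0.02635056 0.32161885] [0.53622785 0.05818732 0.12948359]
```

Run:
```python
from h import *
ps=26.6; tip=np.array([np.cos(np.radians(ps)),np.sin(np.radians(ps)),0])
g=np.array([.41,-.04,0])+tip*.086;print(g)
a=move(fwd(ps,23.6),(g[0],g[1],.31))
b=move(fwd(ps,113.6),(g[0],g[1],.08),p0=a[0],R0=a[1])
```

```text
[ 0.48689726 -0.00149272  0.        ]
row [-1.341, -0.003, 0.588] [-80.4, -6.8, -247.1] n>= 9.8
row [-0.0, -1.571, -0.0] [-156.8, -0.0, 146.1] n>= 10.5
```

Request:
{"api": "play_rows", "payload": {"commands": [[[0, 0, 0, 20, 0, -20, 1], [-1.341, 0, 0.588, -80, -7, -247, 1], [-1.341, 0, 0.588, -80, -7, -247, 1], [-1.341, 0, 0.588, -80, -7, -247, 1], [-1.341, 0, 0.588, -80, -7, -247, 1], [-1.341, 0, 0.588, -80, -7, -247, 1], [-1.341, 0, 0.588, -80, -7, -247, 1], [-1.341, 0, 0.588, -80, -7, -247, 1]]]}}

```text
clock: 5.35
ee_pos: [0.4407, -0.0223, 0.3217]
tool_rot: [-0.299, 0.712, 0.435, 0.462]
wrist_force: [0.4, 0.8, -0.8]
finger_gap: 0.0057
grip_force: 58.8
```

Run:
```python
from h import *
p,Rt,o=cur();print(p,Rt.round(2).tolist(),o['joint_positions'].round(2),o['finger_gap'])
ps=26.6; g=[.487,-.0015]
b=move(fwd(ps,68),(g[0],g[1],.20))
b=move(fwd(ps,113.6),(g[0],g[1],.08),p0=b[0],R0=b[1])
```

```text
[ 0.44073537 -0.02226357  0.32168522] [[0.19, 0.9, 0.4], [0.34, -0.44, 0.83], [0.92, -0.02, -0.39]] [ 0.55  0.39 -0.05  2.24 -1.3   1.23  1.  ] 0.005728062805034497
row [-0.482, -0.747, 0.457] [-56.3, 21.8, 49.1] n>= 6.7
row [-0.0, -0.796, -0.0] [-6.4, 0.0, 127.5] n>= 5.3
```

Request:
{"api": "play_rows", "payload": {"commands": [[[-0.482, -0.747, 0.457, -56, 22, 49, 1], [-0.482, -0.747, 0.457, -56, 22, 49, 1], [-0.482, -0.747, 0.457, -56, 22, 49, 1], [-0.482, -0.747, 0.457, -56, 22, 49, 1], [-0.482, -0.747, 0.457, -56, 22, 49, 1], [-0.482, -0.747, 0.457, -56, 22, 49, 1], [-0.482, -0.747, 0.457, -56, 22, 49, 1], [-0.482, -0.747, 0.457, -56, 22, 49, 1]]]}}

```text
clock: 6.15
ee_pos: [0.4662, -0.0084, 0.2479]
tool_rot: [-0.083, 0.938, 0.26, 0.214]
wrist_force: [-1.2, -0.5, -1.0]
finger_gap: 0.0056
grip_force: 58.8
```

Run:
```python
from h import *
p,Rt,o=cur();print(p,Rt.round(2).tolist(),o['joint_positions'].round(2),o['finger_gap'])
ps=26.6; g=[.487,-.0015]
b=move(fwd(ps,113.6),(g[0],g[1],.08))
```

```text
[ 0.46616473 -0.00836893  0.24791721] [[0.77, 0.52, 0.36], [0.45, -0.85, 0.27], [0.44, -0.04, -0.89]] [ 0.31  0.23 -0.24  2.27 -0.71  0.38 -0.31] 0.0056372045794738255
row [-0.048, -0.871, 0.09] [-14.1, 12.2, 124.8] n>= 5.8
```

Request:
{"api": "play_rows", "payload": {"commands": [[[-0.048, -0.871, 0.09, -14, 12, 80, 1], [-0.048, -0.871, 0.09, -14, 12, 80, 1], [-0.048, -0.871, 0.09, -14, 12, 80, 1], [-0.048, -0.871, 0.09, -14, 12, 80, 1], [-0.048, -0.871, 0.09, -14, 12, 80, 1], [-0.048, -0.871, 0.09, -14, 12, 80, 1], [-0.048, -0.871, 0.09, -14, 12, 80, 1], [-0.048, -0.871, 0.09, -14, 12, 80, 1]]]}}

```text
clock: 6.95
ee_pos: [0.4911, -0.0024, 0.1686]
tool_rot: [0.047, 0.952, 0.227, -0.199]
wrist_force: [-0.1, 0.3, -0.0]
finger_gap: 0.006
grip_force: 58.8
```

Run:
```python
from h import *
p,Rt,o=cur();print(p,Rt.round(2).tolist(),o['joint_positions'].round(2),o['finger_gap'])
print('grasp',p+.054*Rt[:,2],'down',(Rt.T@[0,0,-1]).round(3))
s,sd,si=snap('scene','sc2');e,_,ei=snap('side','s2')
f=lambda x,c:cv2.resize(x[c[0]:c[1],c[2]:c[3]],(400,400),interpolation=2)
cv2.imwrite('pics/c4.png',np.hstack([f(s,(130,290,170,330)),f(e,(150,310,190,350))])[:,:,::-1])
```

```text
[ 0.49109307 -0.00244622  0.1686249 ] [[0.82, 0.45, -0.36], [0.41, -0.89, -0.18], [-0.4, -0.0, -0.92]] [-0.38  0.66  0.3   1.83 -0.04  1.07 -1.17] 0.006044075165394118
grasp [ 0.47178763 -0.01220018  0.11914601] down [0.401 0.    0.916]
```

View pics/c4.png

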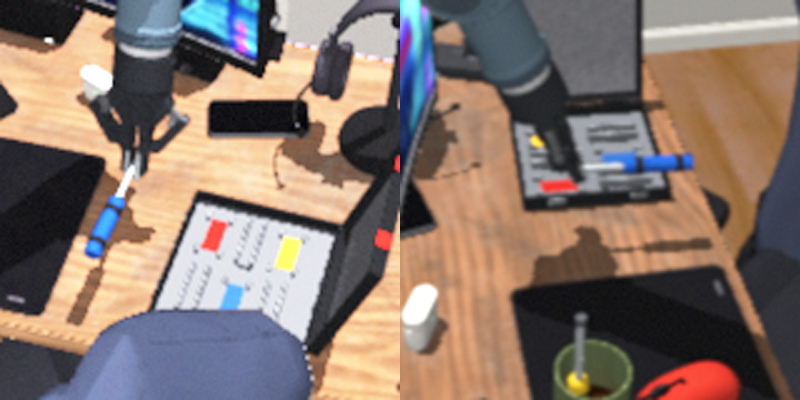

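Scene/side crops: the blue driver is level, blade toward the gripper at (130,165), handle toward (105,235), over bare desk. Lower, release, retreat.

Request:
{"api": "play_rows", "payload": {"commands": [[[0, 0, 0, 16, 0, 36, 1], [0, 0, 0, 28, 0, 64, 1], [0, 0, 0, 33, 0, 75, 1], [0, 0, 0, 37, 0, 84, 1], [0, 0, 0, 37, 0, 84, 1], [0, 0, 0, 37, 0, 84, 0.75], [0, 0, 0, 37, 0, 84, 0.6], [0, 0, 0, 37, 0, 84, 0.5]]]}}

```text
clock: 7.85
ee_pos: [0.4923, -0.0032, 0.0797]
tool_rot: [0.047, 0.953, 0.226, -0.197]
wrist_force: [-0.3, 0.9, -0.6]
finger_gap: 0.0425
grip_force: 0.0
```

Request:
{"api": "play_rows", "payload": {"commands": [[[0, 0, 0, -40, 0, -60, 0.3], [0, 0, 0, -80, 0, -120, 0.3], [0, 0, 0, -100, 0, -160, 0.3], [0, 0, 0, -100, 0, -160, 0.3]]]}}

```text
clock: 8.25
ee_pos: [0.4665, -0.0162, 0.2686]
tool_rot: [0.047, 0.953, 0.226, -0.196]
wrist_force: [1.0, 1.2, 0.1]
finger_gap: 0.0596
grip_force: 0.0
```

```bash
cat >> h.py <<'E'
def locate(name,tag,c,zh,near,rad=.15):
    """handle blob axis on plane zh: returns centre, azimuth(deg), length of the colour"""
    im,d,i=snap(name,tag);m=mask(im,c);v,u=np.nonzero(m)
    X=np.array([onz(i,a,b,zh)[:2] for a,b in zip(u,v)])
    k=np.linalg.norm(X-near,axis=1)<rad;X=X[k].astype(np.float32)
    (ce,(w,h),an)=cv2.minAreaRect(X*1000)
    b=cv2.boxPoints((ce,(w,h),an));e=b[1]-b[0],b[2]-b[1];L=max(e,key=np.linalg.norm)
    print(tag,c,'n',k.sum(),'c',(np.array(ce)/1000).round(4),'size',round(w,1),round(h,1),'az',np.degrees(np.arctan2(L[1],L[0])).round(1));return im,d,i
E
python3 - <<'E'
from h import *
p,Rt,o=cur();print(p,Rt.round(2).tolist(),o['joint_positions'].round(2))
locate('scene','sc3','blue',.012,(.38,-.05),.09)
locate('side','s3','blue',.012,(.38,-.05),.09)
move(down(-63.4),(.40,-.04,.25))
E
```

```text
[ 0.46648962 -0.01623128  0.26857147] [[0.82, 0.45, -0.35], [0.41, -0.89, -0.18], [-0.4, 0.0, -0.92]] [-0.4   0.47  0.34  1.85  0.    1.22 -1.17]
sc3 blue n 118 c [ 0.3826 -0.0605] size 91.6 19.0 az 27.7
s3 blue n 124 c [ 0.3828 -0.0629] size 84.8 25.9 az 26.2
row [0.003, 0.4, 0.0] [-79.2, -9.5, -3.0] n>= 2.7
```

Run:
```python
from h import *
move(down(-63.0),(.3865,-.0597,.10))
```

```text
row [0.002, 0.4, -0.007] [-40.0, 1.6, 143.4] n>= 3.0
```

Request:
{"api": "play_rows", "payload": {"commands": [[[0, 0.4, -0.007, -40, 2, 143, 0.4], [0, 0.4, -0.007, -40, 2, 143, 0.4], [0, 0.4, -0.007, -40, 2, 143, 0.4], [0, 0.4, -0.007, -40, 2, 143, 0.4], [0, 0.4, -0.007, -40, 2, 143, 0.4], [0, 0.4, -0.007, -40, 2, 143, 0.4]]]}}

```text
clock: 8.95
ee_pos: [0.3841, -0.0597, 0.1502]
tool_rot: [0.0, 0.972, 0.234, -0.004]
wrist_force: [-0.3, -0.4, 0.4]
finger_gap: 0.0513
grip_force: 0.0
```

Run:
```python
from h import *
p,Rt,o=cur();print(p,Rt.round(2).tolist(),o['joint_positions'].round(2))
locate('wrist','w3','blue',.012,(.385,-.06),.08)
move(down(-63.0),(.3865,-.0597,.024))
```

```text
[ 0.38413099 -0.05974315  0.15024792] [[0.89, 0.45, -0.01], [0.45, -0.89, -0.0], [-0.01, -0.0, -1.0]] [-0.16  0.4   0.23  2.31 -0.19  0.46 -0.87]
w3 blue n 2399 c [ 0.3807 -0.0617] size 89.1 18.9 az 24.6
row [-0.0, 0.007, 0.002] [1.4, 0.8, 72.6] n>= 1.5
```

View pics/w3.png

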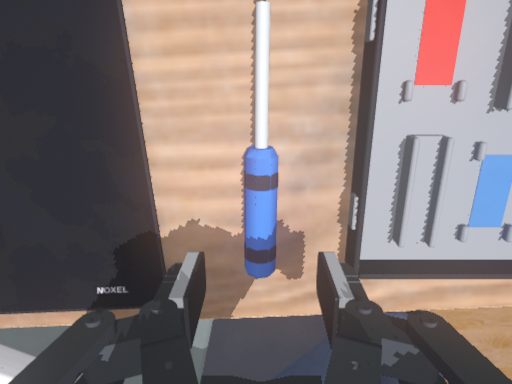

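Wrist view: blue handle at (261,210) lies on the desk between the fingers' planes, parallel to the case. Descend and grip.

Request:
{"api": "play_rows", "payload": {"commands": [[[0, 0.007, -0.02, 0, 0, 40, 0.5], [0, 0.007, -0.02, 0, 0, 60, 0.5], [0, 0.007, -0.02, 0, 0, 75, 0.5], [0, 0.007, -0.02, 0, 0, 75, 0.5], [0, 0.007, -0.02, 0, 0, 75, 1], [0, 0.007, -0.02, 0, 0, 75, 1], [0, 0.007, -0.02, 0, 0, 75, 1], [0, 0.007, -0.02, 0, 0, 75, 1]]], "grip_force": 60}}

```text
clock: 9.8
ee_pos: [0.3845, -0.0597, 0.0761]
tool_rot: [0.0, 0.97, 0.244, 0.0]
wrist_force: [0.1, 1.1, 7.4]
finger_gap: 0.019
grip_force: 59.4
```

Run:
```python
from h import *
p,Rt,o=cur();print(p,Rt.round(2).tolist(),o['joint_positions'].round(2),o['finger_gap'],o['wrist_force'])
im,d,i=locate('wrist','w4','blue',.012,(.385,-.06),.08)
for c in HSV:
    m=mask(im,c);n,l,s,ce=cv2.connectedComponentsWithStats(m)
    for k in range(1,n):
        if s[k][4]>100: print(c,ce[k].round(1),s[k],onz(i,*ce[k],.004).round(4))
```

```text
[ 0.38449662 -0.05969268  0.07608086] [[0.88, 0.47, 0.0], [0.47, -0.88, 0.0], [0.0, 0.0, -1.0]] [-0.06  0.58  0.12  2.32 -0.27  0.25 -0.78] 0.018969388440070088 [0.0677863  1.13272285 7.38210552]
w4 blue n 5974 c [ 0.3805 -0.0623] size 92.7 20.5 az 27.1
red [506.   72.8] [496  26  16  73 636] [ 0.5042 -0.1024  0.004 ]
blue [263.6 209.1] [ 240  188   48   43 1730] [ 0.411  -0.0473  0.004 ]
blue [260.6 289.6] [ 238  244   48   90 3568] [ 0.3743 -0.0655  0.004 ]
blue [259. 356.] [239 341  42  28 675] [ 0.339  -0.0835  0.004 ]
```

Request:
{"api": "play_rows", "payload": {"commands": [[[0, 0, 0, 0, 0, -25, 1], [0, 0, 0, 0, 0, -70, 1], [0, 0, 0, 0, 0, -110, 1], [0, 0, 0, 20, 151, -110, 1], [0, 0, 0, 20, 151, -110, 1], [0, 0, 0, 20, 151, -110, 1], [0, 0, 0, 20, 151, -110, 1], [0, 0, 0, 20, 151, -110, 1]]]}}

```text
clock: 10.65
ee_pos: [0.4726, -0.1844, 0.1851]
tool_rot: [-0.0, 0.97, 0.243, -0.001]
wrist_force: [-0.5, 0.3, -1.3]
finger_gap: 0.019
grip_force: 59.0
```

Run:
```python
from h import *
p,Rt,o=cur();print(p,Rt.round(2).tolist(),o['joint_positions'].round(2),o['finger_gap'],o['wrist_force'])
im,d,i=snap('wrist','w5');P=cloud(i,d)
for c in HSV:
    m=mask(im,c);n,l,s,ce=cv2.connectedComponentsWithStats(m)
    for k in range(1,n):
        if s[k][4]>100: print(c,ce[k].round(1),s[k],onz(i,*ce[k],.005).round(4),'d',np.median(P[l==k],0).round(4))
```

```text
[ 0.47262895 -0.18443221  0.18512419] [[0.88, 0.47, -0.0], [0.47, -0.88, -0.0], [-0.0, -0.0, -1.0]] [ 0.06  0.48  0.28  2.01 -0.21  0.67 -0.61] 0.019010001218680562 [-0.48366758  0.26412321 -1.28720053]
red [190.6  75.9] [ 174   41   34   75 2178] [ 0.524  -0.1033  0.005 ] d [ 0.524  -0.1031  0.003 ]
blue [261.9 207.2] [ 238  176   50   55 1999] [ 0.4627 -0.1911  0.005 ] d [ 0.5035 -0.1689  0.1259]
blue [260.3 300.7] [ 238  244   48  126 4386] [ 0.387  -0.2301  0.005 ] d [ 0.4667 -0.1879  0.1269]
```

View pics/w5.png

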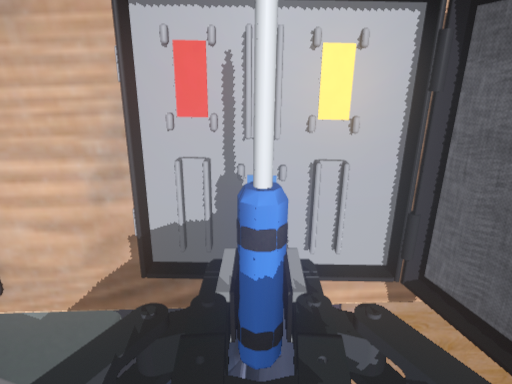

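Wrist view: red patch (191,76), yellow patch (337,82), blue channel between ridges u≈250 and 280, v 25–138; held driver overlies the blue cradle.

Run:
```python
from h import *
im,d,i=load('pics/w5.npz');h=cv2.cvtColor(im,cv2.COLOR_RGB2HSV);print(h[82,337],h[100,330])
m=cv2.inRange(h,(20,100,90),(36,255,255));m[:, :300]=0;m[:,370:]=0;m[150:]=0
v,u=np.nonzero(m);y=onz(i,u.mean(),v.mean(),.005)[:2];r=np.array([.524,-.1033]);print('yellow',y,len(u))
x=(y-r)/np.linalg.norm(y-r);yy=np.array([-x[1],x[0]]);print('dist',np.linalg.norm(y-r),'case y az',np.degrees(np.arctan2(yy[1],yy[0])))
for a in((264.5,30,.018),(265.5,136,.018),(264.5,30,.0095),(265.5,136,.0095)): 
    q=onz(i,*a)[:2];print('channel',q,((q-(r+58*x/1000))@x*1000).round(1),((q-r)@yy*1000).round(1))
for n,xc in(('red',-58),('yellow',42)): print(n)
b=(r+y)/2-.088*yy; print('blue handle est(patch sep 88?)',b)
# patch corners blue from scene
s,_,si=load('pics/scene0.npz');print(onz(si,262.4,248.9,.005))
# nubs far/near rows in red: v 34,122 ; blue far nubs v~172
for a in((165,34),(212,34),(170,122),(213,122),(241,172),(283,172)): 
    q=onz(i,*a,.010)[:2];print('nub',((q-r)@x*1000-58).round(1),((q-r)@yy*1000).round(1))
```

```text
[ 28 117 255] [ 28 117 255]
yellow [ 0.5680985  -0.19193411] 2405
dist 0.09899839510393064 case y az 26.45191379305687
channel [ 0.5712449  -0.13469092] -8.9 28.3
channel [ 0.51396634 -0.1663491 ] -6.0 -37.1
channel [ 0.57212338 -0.13431945] -8.8 29.3
channel [ 0.5127743  -0.16712201] -5.9 -38.5
red
yellow
blue handle est(patch sep 88?) [ 0.4672621  -0.18681635]
[ 0.46744704 -0.1876723   0.005     ]
nub -72.5 25.0
nub -42.4 25.9
nub -72.4 -30.6
nub -42.6 -29.8
nub -22.8 -65.1
nub 7.7 -64.2
```

Request:
{"api": "play_rows", "payload": {"commands": [[[0, 0, 0.02, 0, 0, 40, 1], [0, 0, 0.02, 0, 0, 70, 1], [0, 0, 0.02, 0, 0, 85, 1], [0, 0, 0.02, 0, 0, 95, 1], [0, 0, 0.02, 0, 0, 101, 1], [0, 0, 0.02, 0, 0, 103, 1], [0, 0, 0.02, 0, 0, 103, 1]]]}}

```text
clock: 11.4
ee_pos: [0.4726, -0.1833, 0.0824]
tool_rot: [-0.0, 0.972, 0.234, -0.001]
wrist_force: [0.4, -0.2, -0.1]
finger_gap: 0.0191
grip_force: 61.7
```

Run:
```python
from h import *
p,Rt,o=cur();print(p,o['finger_gap'],o['wrist_force'],o['moment'])
im,d,i=snap('wrist','w6')
```

```text
[ 0.47258607 -0.18330668  0.08236306] 0.019135101756278614 [ 0.42673648 -0.19884279 -0.05915706] [-0.01905503  0.02741528  0.00211024]
```

View pics/w6.png

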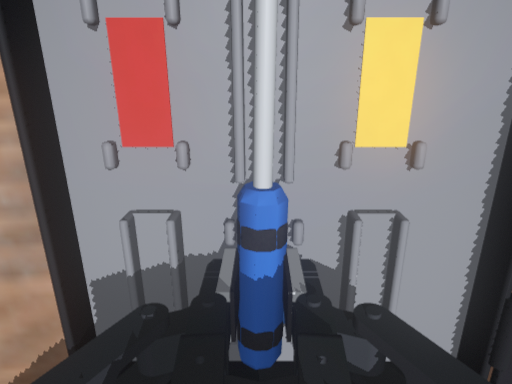

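Wrist view: shaft (262,90) sits centred in its channel (240–292), handle between the nubs. No contact force; release and rise.

Request:
{"api": "play_rows", "payload": {"commands": [[[0, 0, 0, 0, 0, 1, 0.9], [0, 0, 0, 0, 0, 1, 0.75], [0, 0, 0, 0, 0, 1, 0.68], [0, 0, 0, 0, 0, 1, 0.68], [0, 0, 0, 0, 0, -20, 0.68], [0, 0, 0, 0, 0, -60, 0.68], [0, 0, 0, 0, 0, -110, 0.68], [0, 0, 0, 0, 0, -160, 0.68]]]}}

```text
clock: 12.25
ee_pos: [0.4721, -0.1833, 0.2434]
tool_rot: [-0.001, 0.972, 0.234, -0.001]
wrist_force: [1.7, 0.4, 0.2]
finger_gap: 0.0272
grip_force: 0.0
```

Run:
```python
from h import *
locate('wrist','w7','blue',.016,(.467,-.187),.09)
s,sd,si=snap('scene','sc4');e,ed,ei=snap('side','s4')
for c in('blue','yellow'):
  for n,x,ii,D in(('sc',s,si,sd),('sd',e,ei,ed)):
    P=cloud(ii,D)
    for ce,st in blobs(x,c)[0]:
        w=P[int(ce[1]),int(ce[0])]
        if .25<w[0]<.6 and -.25<w[1]<.38 and w[2]<.2: print(n,c,ce,st,w.round(3))
p,Rt,o=cur()
print(p);a=move(down(30),(.42,.10,.30)); move(fwd(105,24),(.385,.14,.21),p0=a[0],R0=a[1])
P=cloud(ei,ed).reshape(-1,3);k=(P[:,2]>.12)&(P[:,2]<.19)&(abs(P[:,0]-.37)<.05)&(abs(P[:,1]-.27)<.05);print('yel shaft side',len(P[k]),np.median(P[k],0))
P=cloud(si,sd).reshape(-1,3);k=(P[:,2]>.12)&(P[:,2]<.19)&(abs(P[:,0]-.37)<.05)&(abs(P[:,1]-.27)<.05);print('yel shaft sc',len(P[k]),np.median(P[k],0))
```

```text
w7 blue n 1658 c [ 0.47   -0.1862] size 88.0 20.4 az 26.6
sc blue (np.float64(266.2), np.float64(236.1)) (264, 234, 6, 5, 20) [ 0.502 -0.171  0.023]
sc blue (np.float64(263.2), np.float64(245.1)) (259, 239, 9, 14, 78) [ 0.47  -0.187  0.024]
sc blue (np.float64(259.5), np.float64(252.5)) (258, 252, 4, 2, 8) [ 0.443 -0.197  0.025]
sd blue (np.float64(273.5), np.float64(211.1)) (264, 208, 19, 7, 108) [ 0.475 -0.178  0.022]
sd blue (np.float64(285.4), np.float64(210.4)) (284, 208, 4, 6, 18) [ 0.438 -0.198  0.021]
sc yellow (np.float64(144.7), np.float64(172.8)) (141, 169, 8, 8, 40) [0.365 0.266 0.101]
sc yellow (np.float64(146.1), np.float64(178.2)) (143, 177, 7, 4, 16) [0.364 0.263 0.074]
sc yellow (np.float64(284.8), np.float64(231.1)) (281, 226, 8, 11, 58) [ 0.567 -0.19   0.003]
sd yellow (np.float64(249.7), np.float64(205.6)) (243, 204, 14, 5, 54) [ 0.572 -0.201  0.004]
sd yellow (np.float64(260.6), np.float64(303.1)) (256, 299, 10, 9, 66) [0.369 0.281 0.1  ]
[ 0.47449347 -0.18407317  0.2451404 ]
row [0.006, -0.0, -1.621] [81.3, -277.4, -109.5] n>= 10.8
row [-0.151, 1.145, 0.232] [4.5, -23.1, 122.0] n>= 7.9
yel shaft side 68 [0.36975817 0.2761108  0.15932042]
yel shaft sc 42 [0.3671579  0.27252357 0.15759976]
```

Blue is seated (handle centre within ~2 mm). Now yellow.

Request:
{"api": "play_rows", "payload": {"commands": [[[0, 0, -0.8, 40, -140, -110, 0.68], [0, 0, -0.8, 40, -140, -110, 0.68], [0, 0, -0.8, 40, -140, -110, 0.68], [0, 0, -0.8, 40, -140, -110, 0.68], [0, 0, -0.8, 40, -140, -110, 0.68], [0, 0, -0.8, 40, -140, -110, 0.68], [0, 0, -0.8, 40, -140, -110, 0.68]]]}}

```text
clock: 13.1
ee_pos: [0.4441, -0.0404, 0.3509]
tool_rot: [-0.001, 0.804, 0.595, -0.002]
wrist_force: [-0.5, 0.1, -0.2]
finger_gap: 0.0276
grip_force: 0.0
```

Run:
```python
from h import *
p,Rt,o=cur();print(p,o['joint_positions'].round(2))
a=move(down(30),(.42,.10,.30)); move(fwd(110,24),(.404,.180,.21),p0=a[0],R0=a[1])
```

```text
[ 0.44410053 -0.04037373  0.35092058] [-0.16  0.13  0.17  2.   -0.03  1.02 -0.28]
row [-0.004, -0.001, -0.821] [127.2, -64.1, -2.9] n>= 5.5
row [-0.101, 1.149, 0.155] [28.7, 17.6, 122.0] n>= 7.8
```

Request:
{"api": "play_rows", "payload": {"commands": [[[0, 0, -0.821, 127, -64, -3, 0.65], [0, 0, -0.821, 127, -64, -3, 0.65], [0, 0, -0.821, 127, -64, -3, 0.65], [0, 0, -0.821, 127, -64, -3, 0.65], [0, 0, -0.821, 127, -64, -3, 0.65], [0, 0, -0.821, 127, -64, -3, 0.65], [0, 0, -0.821, 127, -64, -3, 0.65]]]}}

```text
clock: 13.8
ee_pos: [0.4204, 0.0993, 0.3541]
tool_rot: [-0.002, 0.501, 0.866, -0.001]
wrist_force: [0.2, -0.4, -0.0]
finger_gap: 0.0296
grip_force: 0.0
```

Request:
{"api": "play_rows", "payload": {"commands": [[[-0.101, 1.149, 0.155, 29, 18, 122, 0.65], [-0.101, 1.149, 0.155, 29, 18, 122, 0.65], [-0.101, 1.149, 0.155, 29, 18, 122, 0.65], [-0.101, 1.149, 0.155, 29, 18, 122, 0.65], [-0.101, 1.149, 0.155, 29, 18, 122, 0.65], [-0.101, 1.149, 0.155, 29, 18, 122, 0.65], [-0.101, 1.149, 0.155, 29, 18, 122, 0.65], [-0.101, 1.149, 0.155, 29, 18, 122, 0.65]]]}}

```text
clock: 14.6
ee_pos: [0.4222, 0.1325, 0.2322]
tool_rot: [-0.449, 0.484, 0.683, 0.313]
wrist_force: [-0.4, 0.5, -0.5]
finger_gap: 0.0293
grip_force: 0.0
```

Request:
{"api": "play_rows", "payload": {"commands": [[[0, 0, 0, 0, 0, 0, 0.65], [0, 0, 0, 0, 0, 0, 0.65]]]}}

```text
clock: 14.8
ee_pos: [0.4216, 0.1335, 0.2324]
tool_rot: [-0.447, 0.483, 0.686, 0.311]
wrist_force: [-0.5, 0.8, -0.3]
finger_gap: 0.03
grip_force: 0.0
```

Run:
```python
from h import *
p,Rt,o=cur();print(p,Rt.round(3).tolist(),o['joint_positions'].round(2))
im,d,i=snap('wrist','w8');P=cloud(i,d).reshape(-1,3)
k=(P[:,2]>.12)&(P[:,2]<.19)&(abs(P[:,0]-.37)<.05)&(abs(P[:,1]-.27)<.05);m=np.median(P[k],0);print(k.sum(),m)
# axis = surface + ~3mm away from camera horizontally
T=i['camera_from_world'];c=-T[:3,:3].T@T[:3,3];w=m-c;w[2]=0;g=m+.003*w/np.linalg.norm(w);g[2]=.157;print(g)
print((Rt.T@(g-p-.054*Rt[:,2])*1000).round(1),'up',(Rt.T@[0,0,1]).round(3))
```

```text
[0.42158005 0.13353628 0.23242807] [[-0.135, 0.94, -0.312], [0.384, 0.34, 0.858], [0.913, -0.004, -0.407]] [ 0.25  0.69 -0.2   2.   -0.92  1.29  1.08]
772 [0.37054248 0.27108932 0.16204061]
[0.36948588 0.2738971  0.157     ]
[ -7.9  -0.9 113.5] up [ 0.913 -0.004 -0.407]
```

Request:
{"api": "play_rows", "payload": {"commands": [[[0, 0, 0, -8, -1, 10, 0.65], [0, 0, 0, -8, -1, 50, 0.65], [0, 0, 0, -8, -1, 75, 0.65], [0, 0, 0, -8, -1, 100, 0.7], [0, 0, 0, -8, -1, 113, 0.7], [0, 0, 0, -8, -1, 113, 0.7], [0, 0, 0, -8, -1, 113, 1], [0, 0, 0, -8, -1, 113, 1]]], "grip_force": 60}}

```text
clock: 15.65
ee_pos: [0.3874, 0.2265, 0.18]
tool_rot: [-0.446, 0.482, 0.686, 0.313]
wrist_force: [-0.1, -0.1, 0.5]
finger_gap: 0.0061
grip_force: 58.4
```

Request:
{"api": "play_rows", "payload": {"commands": [[[0, 0, 0, 0, 0, 0, 1], [0, 0, 0, 0, 0, 0, 1], [0, 0, 0, 27, 0, -12, 1], [0, 0, 0, 55, 0, -24, 1], [0, 0, 0, 91, 0, -41, 1], [0, 0, 0, 128, 0, -57, 1], [0, 0, 0, 128, 0, -57, 1]]]}}

```text
clock: 16.35
ee_pos: [0.3881, 0.2274, 0.3239]
tool_rot: [-0.444, 0.48, 0.688, 0.315]
wrist_force: [0.2, -0.0, -0.4]
finger_gap: 0.0058
grip_force: 58.6
```

Run:
```python
from h import *
p,Rt,o=cur();print(p,o['finger_gap'],o['joint_positions'].round(2))
e,ed,ei=snap('side','s5');P=cloud(ei,ed)
for ce,st in blobs(e,'yellow')[0]:print(ce,st,P[int(ce[1]),int(ce[0])].round(3))
ps=116.6;g=(.433,.098)
a=move(fwd(ps,70),(*g,.25)); move(fwd(ps,114),(*g,.12),p0=a[0],R0=a[1])
```

```text
[0.38814391 0.22744891 0.32392828] 0.005833716723416957 [ 0.15  0.47 -0.31  2.09 -1.06  1.25  0.92]
(np.float64(261.4), np.float64(263.4)) (257, 259, 10, 9, 65) [0.37  0.283 0.242]
(np.float64(260.8), np.float64(275.8)) (257, 270, 9, 13, 103) [0.37  0.287 0.206]
(np.float64(260.4), np.float64(286.1)) (257, 284, 8, 5, 26) [0.37  0.283 0.165]
row [0.084, -0.8, -0.085] [-82.4, 0.8, -133.2] n>= 5.4
row [-0.0, -0.768, 0.0] [-7.0, 0.0, 137.3] n>= 5.1
```

Request:
{"api": "play_rows", "payload": {"commands": [[[0, 0, 0, -22, 0, -49, 1], [0, 0, 0, -44, 0, -98, 1], [0.084, -0.8, -0.085, -82, 1, -133, 1], [0.084, -0.8, -0.085, -82, 1, -133, 1], [0.084, -0.8, -0.085, -82, 1, -133, 1], [0.084, -0.8, -0.085, -82, 1, -133, 1], [0.084, -0.8, -0.085, -82, 1, -133, 1], [0.084, -0.8, -0.085, -82, 1, -133, 1]]]}}

```text
clock: 17.2
ee_pos: [0.4401, 0.0832, 0.2989]
tool_rot: [-0.148, 0.516, 0.839, 0.089]
wrist_force: [0.8, 0.8, -1.5]
finger_gap: 0.0057
grip_force: 58.8
```

Request:
{"api": "play_rows", "payload": {"commands": [[[0, -0.768, 0, -7, 0, 137, 1], [0, -0.768, 0, -7, 0, 137, 1], [0, -0.768, 0, -7, 0, 137, 1], [0, -0.768, 0, -7, 0, 137, 1], [0, -0.768, 0, -7, 0, 137, 1], [0, -0.768, 0, -7, 0, 137, 1], [0, -0.768, 0, -7, 0, 137, 1]]]}}

```text
clock: 17.9
ee_pos: [0.4201, 0.1207, 0.1664]
tool_rot: [0.175, 0.51, 0.835, -0.112]
wrist_force: [-0.3, 0.7, -1.3]
finger_gap: 0.0058
grip_force: 58.8
```

Run:
```python
from h import *
p,Rt,o=cur();print(p,Rt.round(2).tolist(),o['joint_positions'].round(2),o['finger_gap'])
print('grasp',p+.054*Rt[:,2],'down',(Rt.T@[0,0,-1]).round(3))
move(fwd(116.6,114),(.433,.098,.12))
s,sd,si=snap('scene','sc5');e,_,ei=snap('side','s6')
f=lambda x,c:cv2.resize(x[c[0]:c[1],c[2]:c[3]],(400,400),interpolation=2)
cv2.imwrite('pics/c5.png',np.hstack([f(s,(130,290,130,290)),f(e,(170,330,190,350))])[:,:,::-1])
```

```text
[0.4201348  0.12066009 0.16643413] [[-0.42, 0.89, 0.18], [0.81, 0.46, -0.36], [-0.41, -0.01, -0.91]] [-0.89  0.47  0.31  2.22  0.5   0.6  -0.56] 0.005795202252412022
grasp [0.42973554 0.10097515 0.11707495] down [0.405 0.008 0.914]
row [-0.004, -0.001, 0.011] [-4.9, 1.3, -1.0] n>= 0.1
```

View pics/c5.png

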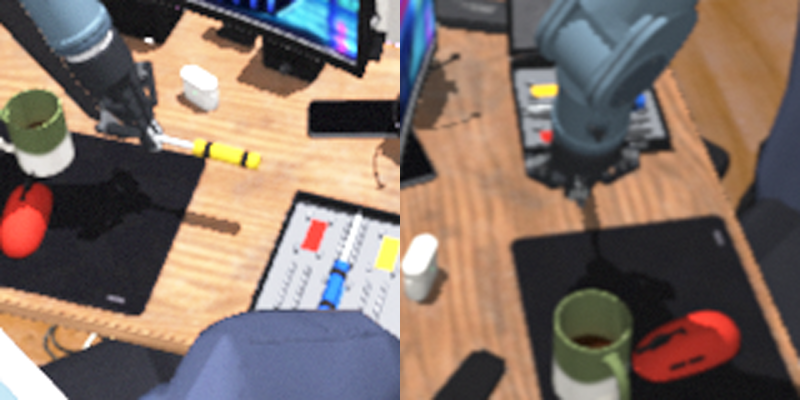

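Crops: yellow driver held level at (225,152), handle over bare wood between mat and case, mug upright and empty. Blue is seated in its cradle.

Request:
{"api": "play_rows", "payload": {"commands": [[[0, 0, 0, 16, 0, 36, 1], [0, 0, 0, 28, 0, 62, 1], [0, 0, 0, 32, 1, 72, 1], [0, 0, 0, 35, 1, 79, 1], [0, 0, 0, 35, 1, 79, 1], [0, 0, 0, 35, 1, 79, 0.75], [0, 0, 0, 35, 1, 79, 0.6], [0, 0, 0, 35, 1, 79, 0.5]]]}}

```text
clock: 18.8
ee_pos: [0.4226, 0.1188, 0.0824]
tool_rot: [0.175, 0.514, 0.833, -0.11]
wrist_force: [-0.8, -0.1, 0.2]
finger_gap: 0.0428
grip_force: 0.0
```

Request:
{"api": "play_rows", "payload": {"commands": [[[0, 0, 0, -20, 0, -45, 0.4], [0, 0, 0, -40, 0, -90, 0.4], [0, 0, 0, -60, 0, -135, 0.4], [0, 0, 0, -60, 0, -135, 0.4]]]}}

```text
clock: 19.2
ee_pos: [0.4256, 0.1197, 0.2349]
tool_rot: [0.176, 0.515, 0.832, -0.105]
wrist_force: [1.0, 0.5, -1.5]
finger_gap: 0.0511
grip_force: 0.0
```

```bash
sed -i "s/(22,130,110),(34,255,255)/(21,100,110),(35,255,255)/" h.py
python3 - <<'E'
from h import *
p,Rt,o=cur();print(p,Rt.round(2).tolist(),o['joint_positions'].round(2))
locate('scene','sc6','yellow',.012,(.48,.004),.09)
locate('side','s7','yellow',.012,(.48,.004),.09)
E
```

```text
[0.42562171 0.11969402 0.23491333] [[-0.41, 0.89, 0.18], [0.82, 0.45, -0.36], [-0.4, 0.01, -0.92]] [-0.86  0.32  0.29  2.18  0.47  0.76 -0.49]
sc6 yellow n 146 c [0.4802 0.0069] size 28.1 88.9 az -63.3
s7 yellow n 126 c [ 4.81e-01 -1.00e-04] size 20.9 93.7 az -63.1
```

Run:
```python
from h import *
move(down(26.8),(.480,.005,.10))
```

```text
row [-0.002, 0.414, -0.003] [-85.6, -0.3, 121.4] n>= 3.0
```

Request:
{"api": "play_rows", "payload": {"commands": [[[0, 0.414, 0, -86, 0, 121, 0.4], [0, 0.414, 0, -86, 0, 121, 0.4], [0, 0.414, 0, -86, 0, 121, 0.4], [0, 0.414, 0, -86, 0, 121, 0.4], [0, 0.414, 0, -86, 0, 121, 0.4], [0, 0.414, 0, -86, 0, 121, 0.4]]]}}

```text
clock: 19.9
ee_pos: [0.4788, 0.0007, 0.1511]
tool_rot: [-0.002, 0.528, 0.849, -0.004]
wrist_force: [0.0, 0.1, -1.0]
finger_gap: 0.0511
grip_force: 0.0
```

Run:
```python
from h import *
p,Rt,o=cur();print(p,Rt.round(3).tolist(),o['joint_positions'].round(2))
locate('wrist','w9','yellow',.012,(.48,.004),.08)
```

```text
[0.4788316  0.00071891 0.15111229] [[-0.442, 0.897, -0.008], [0.897, 0.442, -0.005], [-0.001, -0.009, -1.0]] [-0.13  0.5   0.04  2.08 -0.03  0.57  0.39]
w9 yellow n 3327 c [0.4792 0.0057] size 20.7 91.5 az -63.3
```

Request:
{"api": "play_rows", "payload": {"commands": [[[0.008, 0, 0, 6, 2, 40, 0.5], [0.008, 0, 0, 6, 2, 60, 0.5], [0.008, 0, 0, 6, 2, 75, 0.5], [0.008, 0, 0, 6, 2, 75, 0.5], [0.008, 0, 0, 6, 2, 75, 1], [0.008, 0, 0, 6, 2, 75, 1], [0.008, 0, 0, 6, 2, 75, 1], [0.008, 0, 0, 6, 2, 75, 1]]], "grip_force": 60}}

```text
clock: 20.75
ee_pos: [0.4791, 0.0108, 0.0792]
tool_rot: [-0.002, 0.525, 0.851, -0.005]
wrist_force: [-0.3, 1.9, 5.1]
finger_gap: 0.0193
grip_force: 59.3
```

Run:
```python
from h import *
p,Rt,o=cur();print(p,Rt.round(3).tolist(),o['joint_positions'].round(2),o['finger_gap'],o['wrist_force'])
im,d,i=locate('wrist','w10','yellow',.012,(.48,.004),.08)
```

```text
[0.47912744 0.01078148 0.07917506] [[-0.448, 0.894, -0.009], [0.894, 0.448, -0.007], [-0.002, -0.011, -1.0]] [-0.15  0.65  0.03  2.09 -0.03  0.42  0.38] 0.019269840139005342 [-0.26656987  1.94195898  5.09852609]
w10 yellow n 6244 c [0.4821 0.0052] size 22.1 95.7 az -62.8
```

Request:
{"api": "play_rows", "payload": {"commands": [[[0, 0, 0, 0, 0, -25, 1], [0, 0, 0, 0, 0, -70, 1], [0, 0, -0.2, 0, 0, -110, 1], [0, 0, -0.8, 0, 0, -110, 1], [0, 0, -0.8, 0, 0, -110, 1], [0, 0, -0.8, 0, 0, -110, 1], [0, 0, -0.8, 0, 0, -110, 1], [0, 0, -0.8, 0, 0, -110, 1]]]}}

```text
clock: 21.6
ee_pos: [0.4798, 0.0107, 0.1886]
tool_rot: [-0.004, 0.151, 0.989, -0.004]
wrist_force: [-0.0, -0.3, -1.2]
finger_gap: 0.0193
grip_force: 59.2
```

Run:
```python
from h import *
p,Rt,o=cur();print(p,o['joint_positions'].round(2),o['finger_gap'])
move(down(116.5),(.5617,-.1951,.136))
```

```text
[0.47975978 0.01068338 0.18856666] [ 0.01  0.44 -0.16  2.05  0.11  0.67  1.04] 0.01929287126812764
row [-0.007, -0.011, -0.765] [-139.5, -172.1, -0.8] n>= 5.1
```

Request:
{"api": "play_rows", "payload": {"commands": [[[-0.007, -0.011, -0.765, -139, -172, -1, 1], [-0.007, -0.011, -0.765, -139, -172, -1, 1], [-0.007, -0.011, -0.765, -139, -172, -1, 1], [-0.007, -0.011, -0.765, -139, -172, -1, 1], [-0.007, -0.011, -0.765, -139, -172, -1, 1], [-0.007, -0.011, -0.765, -139, -172, -1, 1], [-0.007, -0.011, -0.765, -139, -172, -1, 1], [-0.007, -0.011, -0.765, -139, -172, -1, 1]]]}}

```text
clock: 22.4
ee_pos: [0.5602, -0.1932, 0.1899]
tool_rot: [-0.0, -0.227, 0.974, 0.001]
wrist_force: [-0.3, 0.7, -0.3]
finger_gap: 0.0191
grip_force: 59.2
```

Run:
```python
from h import *
p,Rt,o=cur();print(p,Rt.round(3).tolist(),o['joint_positions'].round(2),o['finger_gap'])
im,d,i=snap('wrist','w11')
move(down(116.5),(.5617,-.1951,.136))
```

```text
[ 0.56016249 -0.19317096  0.18990793] [[-0.897, -0.443, -0.001], [-0.443, 0.897, 0.001], [0.0, 0.002, -1.0]] [ 0.48  0.6  -0.31  1.76  0.24  0.81  2.09] 0.0191023867755881
row [0.001, -0.0, -0.003] [-0.3, -2.5, 0.0] n>= 0.1
```

View pics/w11.png

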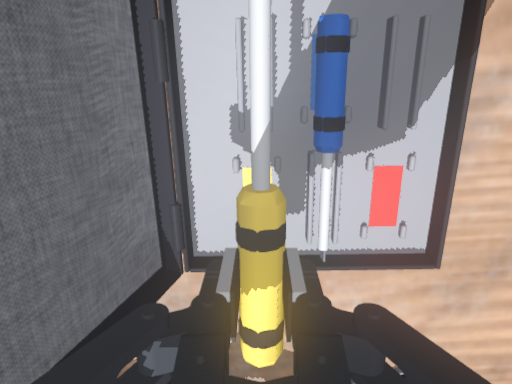

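Wrist view: held yellow over its cradle; left channel ridge at u≈240 (v 20–130), yellow patch top at (257,178), blue seated at (330,85) with shaft in its channel.

Run:
```python
from h import *
im,d,i=load('pics/w11.npz');r=np.array([.524,-.1033]);x=np.array([.4455,-.8953]);yy=np.array([.8953,.4455])
P=cloud(i,d)
def c(q): return ((q-r)@x*1000-58).round(1),((q-r)@yy*1000).round(1)
for a in((240,30,.018),(240.5,120,.018),(391,60,.018),(421,60,.018)): print('ridge',c(onz(i,*a)[:2]))
v,u=np.nonzero(mask(im,'yellow'));k=(v<190);print('patch strip u',u[k].min(),u[k].max(),v[k].min(),c(onz(i,(u[k].min()+u[k].max())/2,v[k].min(),.005)[:2]))
for vv in(40,150): 
    row=P[vv,245:280];k=row[:,2]>.1;print('shaft',c(row[k][:,:2].mean(0)),row[k][:,2].mean())
p=np.array([.56016,-.19317]);print('tcp',c(p))
locate('scene','sc7','blue',.022,(.467,-.187),.09)
```

```text
ridge (np.float64(51.4), np.float64(-119.1))
ridge (np.float64(52.3), np.float64(-63.2))
ridge (np.float64(-46.0), np.float64(-101.2))
ridge (np.float64(-65.4), np.float64(-101.1))
patch strip u 242 279 168 (np.float64(38.8), np.float64(-26.2))
shaft (np.float64(38.9), np.float64(-103.4)) 0.12273504358284906
shaft (np.float64(38.9), np.float64(-63.4)) 0.12261841190921383
tcp (np.float64(38.6), np.float64(-7.7))
sc7 blue n 103 c [ 0.4772 -0.1826] size 70.9 22.0 az 33.8
```

Request:
{"api": "play_rows", "payload": {"commands": [[[0, 0, 0, 0, -3, 40, 1], [0, 0, 0, 0, -3, 70, 1], [0, 0, 0, 0, -3, 85, 1], [0, 0, 0, 0, -3, 97, 1], [0, 0, 0, 0, -3, 104, 1], [0, 0, 0, 0, -3, 105, 1], [0, 0, 0, 0, -3, 105, 1]]]}}

```text
clock: 23.2
ee_pos: [0.5624, -0.1975, 0.0858]
tool_rot: [0.0, -0.227, 0.974, -0.0]
wrist_force: [0.3, -0.5, -0.6]
finger_gap: 0.0192
grip_force: 59.1
```

Run:
```python
from h import *
p,Rt,o=cur();print(p,o['finger_gap'],o['wrist_force'],o['moment'])
im,d,i=snap('wrist','w12');P=cloud(i,d)
r=np.array([.524,-.1033]);x=np.array([.4455,-.8953]);yy=np.array([.8953,.4455])
c=lambda q:((q-r)@x*1000-58).round(1)
for vv in(60,120):
    row=P[vv,200:330];print(vv,[(c(q[:2]),round(q[2]*1000)) for q in row[::6]])
```

```text
[ 0.5623996  -0.19748601  0.08575607] 0.019245796775848686 [ 0.25858343 -0.53533702 -0.56059685] [ 0.06027471  0.02745669 -0.02654775]
60 [(np.float64(68.3), 2), (np.float64(66.0), 2), (np.float64(63.3), 3), (np.float64(61.0), 2), (np.float64(58.3), 4), (np.float64(56.0), 3), (np.float64(52.7), 16), (np.float64(50.6), 13), (np.float64(48.5), 8), (np.float64(45.9), 19), (np.float64(43.7), 19), (np.float64(41.5), 19), (np.float64(39.0), 7), (np.float64(36.6), 7), (np.float64(34.5), 12), (np.float64(32.6), 17), (np.float64(29.0), 2), (np.float64(26.7), 3), (np.float64(24.3), 3), (np.float64(21.7), 2), (np.float64(19.3), 2), (np.float64(16.9), 3)]
120 [(np.float64(69.8), 2), (np.float64(67.1), 2), (np.float64(64.7), 1), (np.float64(62.1), 2), (np.float64(59.3), 3), (np.float64(56.7), 3), (np.float64(53.3), 15), (np.float64(50.9), 16), (np.float64(48.9), 7), (np.float64(46.1), 19), (np.float64(43.8), 19), (np.float64(41.5), 19), (np.float64(38.9), 8), (np.float64(36.4), 9), (np.float64(34.2), 13), (np.float64(32.2), 18), (np.float64(28.4), 2), (np.float64(25.8), 3), (np.float64(23.2), 3), (np.float64(20.6), 2), (np.float64(17.9), 2), (np.float64(15.3), 2)]
```

Request:
{"api": "play_rows", "payload": {"commands": [[[0, 0, 0, 0, 0, 1, 0.9], [0, 0, 0, 0, 0, 1, 0.75], [0, 0, 0, 0, 0, 1, 0.68], [0, 0, 0, 0, 0, 1, 0.68], [0, 0, 0, 0, 0, -20, 0.68], [0, 0, 0, 0, 0, -60, 0.68], [0, 0, 0, 0, 0, -110, 0.68], [0, 0, 0, 0, 0, -160, 0.68]]]}}

```text
clock: 24.05
ee_pos: [0.5614, -0.1973, 0.2466]
tool_rot: [-0.0, -0.227, 0.974, 0.001]
wrist_force: [1.0, -0.0, 0.8]
finger_gap: 0.0276
grip_force: 0.0
```

Run:
```python
from h import *
p,Rt,o=cur();print(p,o['joint_positions'].round(2))
im,d,i=locate('wrist','w13','yellow',.016,(.57,-.19),.07)
P=cloud(i,d).reshape(-1,3)
r=np.array([.524,-.1033]);x=np.array([.4455,-.8953]);yy=np.array([.8953,.4455])
s,sd,si=snap('scene','sc8');P2=cloud(si,sd).reshape(-1,3);e,ed,ei=snap('side','s8');P3=cloud(ei,ed).reshape(-1,3)
Q=np.vstack([P2,P3]);a=(Q[:,:2]-r)@x-.058;b=(Q[:,:2]-r)@yy-.045
k=(Q[:,2]>.05)&(a>.09)&(a<.22)&(abs(b)<.11);L=Q[k];print('lid',k.sum(),'a vs z slope',np.polyfit(L[:,2],a[k],1),'zmax',L[:,2].max(),'b',b[k].min(),b[k].max())
```

```text
[ 0.56142297 -0.19733879  0.24656148] [ 0.5   0.53 -0.33  1.72  0.21  0.92  2.12]
w13 yellow n 1569 c [ 0.5662 -0.195 ] size 89.9 22.1 az 26.7
lid 6130 a vs z slope [-0.0308418   0.14282159] zmax 0.6941787484520436 b -0.10983068090284022 0.10641788139893084
```

View pics/w13.png

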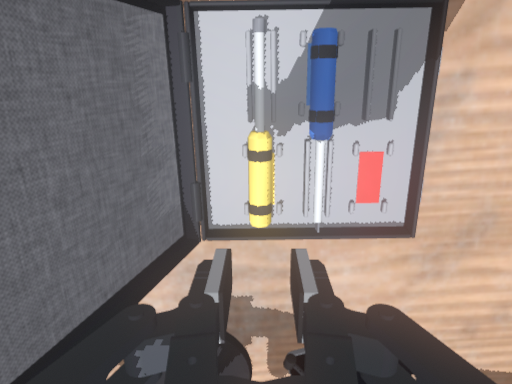

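Wrist view: yellow (260,180) and blue (321,85) both lie in their cradles with shafts in their channels; red cradle empty. Now go over behind the lid with closed fingers.

Request:
{"api": "play_rows", "payload": {"commands": [[[0, 0, 0, 0, 0, -50, 1], [0, 0, 0, 0, 0, -100, 1], [0, 0, 0, 12, -50, -105, 1], [0, 0, 0, 25, -100, -105, 1], [0, 0, 0, 37, -140, -105, 1], [0, 0, 0, 37, -157, -105, 1], [0, 0, 0, 37, -157, -105, 1], [0, 0, 0, 37, -157, -105, 1]]]}}

```text
clock: 25.0
ee_pos: [0.598, -0.3536, 0.3484]
tool_rot: [-0.001, -0.228, 0.974, 0.002]
wrist_force: [0.4, 0.9, -0.6]
finger_gap: 0.0001
grip_force: 0.0
```

```bash
cat >> h.py <<'E'
C0=np.array([.5095,-.1752]);CX=np.array([.4455,-.8953]);CY=np.array([.8953,.4455])
def case(p): return np.array([(p[:2]-C0)@CX,(p[:2]-C0)@CY,p[2]])*1000
E
python3 - <<'E'
from h import *
p,Rt,o=cur();print(p,Rt.round(3).tolist(),o['joint_positions'].round(2),o['finger_gap'],case(p))
s,sd,si=snap('scene','sc9');e,ed,ei=snap('side','s9')
f=lambda x,c:cv2.resize(x[c[0]:c[1],c[2]:c[3]],(400,400),interpolation=2)
cv2.imwrite('pics/c6.png',np.hstack([f(s,(70,330,180,440)),f(e,(20,260,150,390))])[:,:,::-1])
E
```

```text
[ 0.59802312 -0.35356426  0.34835528] [[-0.896, -0.443, -0.002], [-0.443, 0.896, 0.003], [0.001, 0.003, -1.0]] [ 0.65  0.6  -0.29  1.34  0.17  1.23  2.38] 6.141748881390911e-05 [ 1.99126572e+02 -2.06531499e-01  3.48355282e+02]
```

View pics/c6.png

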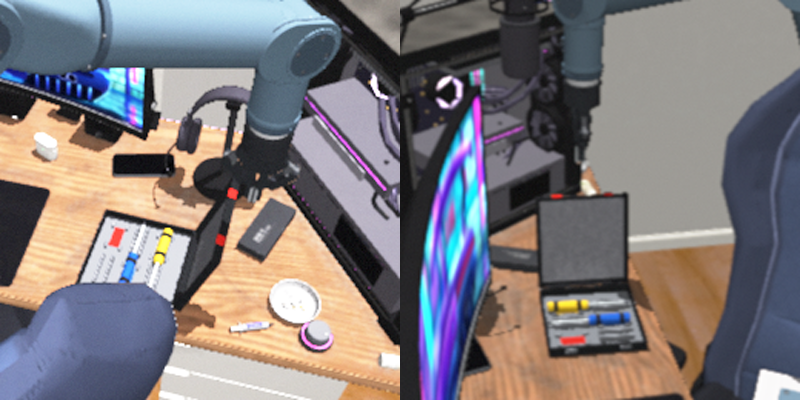

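Crops: closed fingers hover behind the open lid's edge (232,190), clear of the microphone; both drivers seated. Lower and pull the lid over.

Request:
{"api": "play_rows", "payload": {"commands": [[[0, 0, 0, 0, 0, 45, 1], [0, 0, 0, 0, 0, 86, 1], [0, 0, 0, 0, 0, 86, 1], [0, 0, 0, 0, 20, 84, 1], [0, 0, 0, 0, 40, 82, 1], [0, 0, 0, 0, 55, 81, 1], [0, 0, 0, 0, 68, 81, 1], [0, 0, 0, 0, 68, 81, 1]]]}}

```text
clock: 25.9
ee_pos: [0.5686, -0.2916, 0.2709]
tool_rot: [0.001, -0.229, 0.974, 0.0]
wrist_force: [-0.4, -0.3, 0.1]
finger_gap: -0.0005
grip_force: 0.0
```

Run:
```python
from h import *
p,Rt,o=cur();print(o['joint_positions'].round(2),o['wrist_force'],case(p))
s,sd,si=snap('scene','sc10');P=cloud(si,sd)
for ce,st in blobs(s,'red')[0]:
    w=P[int(ce[1]),int(ce[0])]
    if w[0]>.4 and w[1]<0 and w[2]<.3: print(ce,st,case(w).round())
```

```text
[ 0.62  0.57 -0.3   1.59  0.19  1.01  2.29] [-0.35968567 -0.34540243  0.11075172] [130.52530818   1.03386246 270.88505753]
(np.float64(302.5), np.float64(218.4)) (299, 215, 8, 8, 48) [105. -54. 224.]
(np.float64(255.4), np.float64(223.8)) (251, 218, 9, 12, 59) [-61.  47.   3.]
(np.float64(505.5), np.float64(283.1)) (500, 273, 12, 22, 222) [701.  53.  17.]
```

Request:
{"api": "play_rows", "payload": {"commands": [[[0, 0, 0, 0, 30, 4, 1], [0, 0, 0, 0, 59, 9, 1], [0, 0, 0, 0, 86, 20, 1], [0, 0, 0, 0, 112, 34, 1], [0, 0, 0, 0, 134, 53, 1], [0, 0, 0, 0, 154, 75, 1], [0, 0, 0, 0, 165, 94, 1], [0, 0, 0, 0, 175, 114, 1]]]}}

```text
clock: 26.75
ee_pos: [0.491, -0.1366, 0.1548]
tool_rot: [0.0, -0.227, 0.974, 0.0]
wrist_force: [0.3, -1.2, 1.3]
finger_gap: -0.0001
grip_force: 0.3
```

Run:
```python
from h import *
p,Rt,o=cur();print(o['joint_positions'].round(2),o['wrist_force'],case(p))
s,sd,si=snap('scene','sc11');P=cloud(si,sd)
for ce,st in blobs(s,'red')[0]:
    w=P[int(ce[1]),int(ce[0])]
    if w[0]>.35 and w[1]<.05 and w[2]<.3: print(ce,st,case(w).round())
```

```text
[ 0.42  0.55 -0.3   1.99  0.26  0.64  1.98] [ 0.31317721 -1.24920654  1.33899343] [-42.80085051   0.63089341 154.76499788]
(np.float64(505.6), np.float64(283.0)) (500, 273, 12, 21, 216) [700.  51.  19.]
```

Request:
{"api": "play_rows", "payload": {"commands": [[[0, 0, 0, 0, 6, 14, 1], [0, 0, 0, 0, 9, 28, 1], [0, 0, 0, 0, 11, 36, 1], [0, 0, 0, 0, 12, 41, 1], [0, 0, 0, 0, 12, 43, 1], [0, 0, 0, 0, 12, 44, 1], [0, 0, 0, 0, 12, 45, 1], [0, 0, 0, 0, 12, 45, 1]]]}}

```text
clock: 27.6
ee_pos: [0.4856, -0.1262, 0.1123]
tool_rot: [-0.0, -0.227, 0.974, -0.0]
wrist_force: [-7.0, 1.7, 24.7]
finger_gap: -0.0003
grip_force: 12.6
```

Request:
{"api": "play_rows", "payload": {"commands": [[[0, 0, 0, 0, 0, -30, 1], [0, 0, 0, 0, 0, -80, 1], [0, 0, 0, 0, 0, -130, 1], [0, 0, 0, 0, 40, -180, 1], [0, 0, 0, 0, 80, -180, 1], [0, 0, 0, 0, 80, -180, 1], [0, 0, 0, 0, 80, -180, 1], [0, 0, 0, 0, 80, -180, 1]]]}}

```text
clock: 28.4
ee_pos: [0.4501, -0.0553, 0.29]
tool_rot: [-0.0, -0.227, 0.974, 0.0]
wrist_force: [0.3, 0.7, -0.4]
finger_gap: 0.0002
grip_force: 0.0
```

Run:
```python
from h import *
p,Rt,o=cur();print(p,o['wrist_force'])
for n in('scene','side','wrist'):
    im,d,i=snap(n,n+'F');P=cloud(i,d).reshape(-1,3);Q=np.c_[(P[:,:2]-C0)@CX,(P[:,:2]-C0)@CY,P[:,2]]
    k=(abs(Q[:,0])<.085)&(abs(Q[:,1])<.085)&(Q[:,2]>0)&(Q[:,2]<.08)
    if k.sum()>50: print(n,k.sum(),np.polyfit(Q[k,0],Q[k,2],1).round(4),np.median(Q[k,2]).round(4))
s=cv2.imread('pics/sceneF.png');e=cv2.imread('pics/sideF.png')
f=lambda x,c:cv2.resize(x[c[0]:c[1],c[2]:c[3]],(400,400),interpolation=2)
cv2.imwrite('pics/c7.png',np.hstack([f(s,(120,320,110,310)),f(e,(120,360,150,390))]))
```

```text
[ 0.45005393 -0.05526434  0.29001196] [ 0.34568919  0.74778563 -0.40366504]
scene 2347 [0.0011 0.0399] 0.0399
side 1483 [0.0022 0.0428] 0.0428
wrist 31122 [0.0011 0.0382] 0.0381
```

View pics/c7.png

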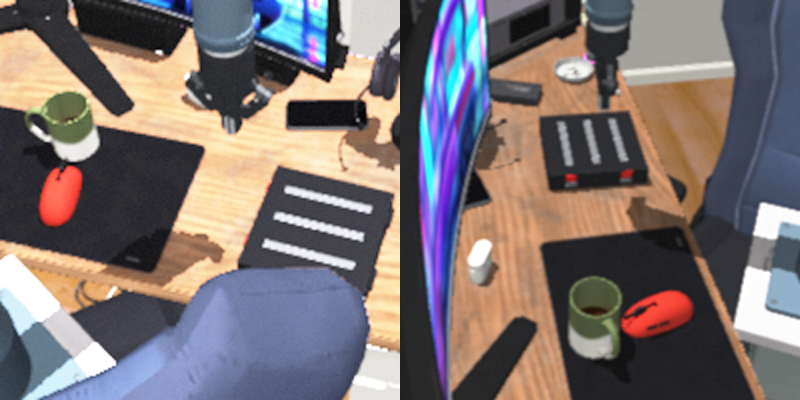

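The lid is flat and shut (slope about 0.001 rad, top 40 mm up), the mug stands upright, and the gripper is clear.

```bash
python3 -c "
from plant import env
print(env.finish_job())"
```

```text
the job is handed in; nothing more can be done
None
```

The job is handed in, with no verdict returned: the blue and yellow drivers (red was absent) lie in their cradles, the lid is shut flat, the mug stands upright, and the arm never went near the tray, syringe or phone.

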